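# Reset the stroke stop of a tile cutter

## Robot

A 6-joint arm with a two-finger parallel gripper is mounted at the origin on the work surface; the furniture and walls round the work are solid. World frame = base frame: x ahead of the robot, y to its left, z up, the work surface at z = 0. Lengths are in mm, angles in rad, forces in N, time in s.
With the tool pointing down it reaches from about 300 to 1000 mm from the base axis. Payload 5.1 kg.
Tool frame: the origin (TCP) lies at the centre of the arm's flange, where the gripper is bolted on; the fingertips stand 190 mm ahead of it and the grasp point (between the pads) lies 171 mm ahead of it; z points along the fingers, x is the direction in which the jaws open and shut, and the axes are right-handed (so a half turn about z gives the same grasp; the last joint's range is limited). The gripper opens to 95 mm and grips with 3 to 60 N. Pads are 20 mm wide; open, the fingers measure 119 mm over their backs; the gripper's body (75 mm by 180 mm) begins 59 mm behind the grasp point.
Start: joints at [1.043, 0.124, 1.65, -0, 1.367, -0.083], TCP at [279.699, 586.732, 404.756] pointing down, gripper open.
Joint ranges: [-2.61, 2.61], [-1.02, 2.33], [0.03, 2.71], [-1.35, 4.49], [0.32, 2.68], [-2.91, 2.91]. Speed limits (rad/s): [2.57, 2.57, 3.14, 3.14, 3.14, 3.14].

## Interface

Orientations are given as a unit quaternion [w, x, y, z].
In Python, from workcell import monitor, imaging, robot gives the robot as it stands.
- The arm moves only by the tool move_arm, never from a script. Its argument "deltas" is a list that holds one entry, the list of rows, each a list of 5 numbers: the opening, from 0 (shut) to 1 (fully open), then the shift along the tool's x, y, z in mm, then the turn about the tool's z in degrees. In form: [[[grip, tx, ty, tz, roll], ...]]. A call has 1 to 10 rows; each row shifts and turns the pose as measured when the row begins, along the tool's axes as they then stand; what a row does not reach is not made up. A row lasts 1/12 s, in which the tool goes at most 41.7 mm and 7.16 degrees, less where a joint would pass 70% of its speed; a pose out of reach is approached as far as the arm can. A call with a gripper value outside its range is refused whole. The fingers move at their own pace and stop on an object; "grip_force" is the grip in N (left out, the last holds). Time passes only in rows, so rows that do not move let the fingers close. It gives the time, the measured TCP pose, the force and the opening at its end, in the units of the state.
- monitor.read_state(): the state, without advancing time (a new reading comes with each control period).
- imaging.get_image(name): name is "side" or "top" or "wrist"; returns the picture (480x640x3 uint8, blue, green, red); there is no depth.
- imaging.camera_info(name): a dict with "fx", "fy", "cx", "cy" (pixels), "camera_from_world" (4x4, takes a point from world to camera coordinates). Camera axes: x right, y up, looking along -z (the intrinsics and any distortion apply to the point x, -y, -z); pixel columns grow to the right and rows downward; lengths in mm; the calibration is good to about 2 mm. A picture is of the moment at which its call begins: read the wrist's pose just before it. camera_info takes no time and is no camera call; for the wrist camera it gives the pose at the moment of the call.
- robot.sign_off(): hands the job in, once; it reports no verdict.
Trained networks look in the newest picture that a camera, given by its name, has taken for a name from the list of things; names that differ only in an ending like _2 or _b are one class to them, and where a whole thing is asked for, a point or a joint stands for the part that bears it (a point fixed in the world has none). Each returns a list of dicts, best first, with "p" (0 to 1); they miss things now and then, are a little off and sometimes report something else, mostly with a low value. They report only what shows in the picture. A call takes as long as a camera call.
- imaging.cut_out(target, camera): "pixels" (480x640 bool, what is visible of it) and "rect" ([left, top, right, bottom] in pixels, round what is visible of it).
The state is a dict: "t": time; "joint_positions": joint angles; "qd": joint speeds; "joint_efforts": joint torques, N m; "ee_pos": TCP position; "tool_rot": TCP orientation; "force": force on the tool from outside, world axes, zero at the start; "ft_torque": the same for the moment, N m; "grip_width": finger opening in mm.
Only numpy, scipy, OpenCV 4.12 (cv2) and the standard library are available. Lean on these libraries where they do the work, as an engineer would, in place of code of your own. Each camera call takes 0.05 s, during which the arm holds its last target.

## Task

The stop collar on the tile cutter's rail has come loose. Swing it round on the rail until its black knob screw stands square to the bright milled flat, slide it along until it rests against the rubber bumper of the parked carriage without shoving the carriage off its place, and turn the knob clockwise until the screw is firmly finger-tight on the flat, but not so hard that it dents it. Then let go; leave the loose tiles and tools lying about the cutter as they are.

Things in the scene. Friction and masses are not known exactly. Their poses are not given: they have to be found in the camera images.
- rail: Cutter rail: level dark bar, 24 mm diameter, 330 mm long, one bright milled flat 11.6 mm wide along it (10.5 mm from the axis). Clamped fast in the end posts of the grey cutter base (130 x 340 mm); its roll differs a little. Origin: mid-length on the bar's axis, 85 mm above the table. y: along the bar towards the carriage. z: square out of the flat (up, or up to 0.2 rad off to front or back).
- collar: Stop collar: steel ring on the rail, 44 mm outside diameter, 24 mm wide, its end faces 12 mm either side of the origin. It turns on the rail (drag about 0.05 N m) and slides along it (drag about 2 N). Origin: centre, on the rail axis. y: along the rail towards the carriage. z: from the axis out through its screw; at the start z leans over to the robot's side of the flat.
- set_screw: Knob screw in the collar, right-hand: clockwise seen from outside drives it in 2 mm per rad, with light drag (under 0.1 N m). Meets the flat after 0.9 to 3 rad (the round of the rail 0.75 rad sooner); then the torque climbs about 0.25 N m per rad. Firmly finger-tight is about 0.18 N m; past 0.24 the flat is dented. Once tight it holds when let go. Origin: knob's centre, z out along the screw.
- knob (a point): Centre of the black wing-bar knob on the screw's axis: bar 40 mm long (x), 12 mm thick (y), 18 mm high (z, outward), rounded edges. 44 to 48 mm from the rail axis at the start, less as the screw goes in; at least 5 mm stay free between the bar and the collar's boss below it. At the start the bar lies across the rail, up to 1 rad off.
- carriage: Dark carriage parked on the rail, its wheel at the edge of the tile on the bed. It gives way when pushed along the rail with more than about 14 N. Origin: centre of the flat face of its 35 mm rubber bumper, on the rail axis, facing the collar. y: along the rail, away from the collar. Within 55 mm of the bumper it is no higher than 26 mm above the rail axis, its lever beyond up to 60 mm.
- tile_a: bystander: loose wood-grained light tile 72 x 32 x 6 mm in front of the cutter, not to be disturbed; origin under its centre
- tile_b: bystander: loose wood-grained dark tile 72 x 32 x 6 mm in front of the cutter, not to be disturbed; origin under its centre
- nippers: bystander: red-handled tile nippers, 172 x 63 x 16 mm, lying to the right of the cutter, not to be disturbed; origin under the middle
- dropper_bottle: bystander: small white dropper bottle, 25 mm diameter, 87 mm high, standing to the left of the cutter, not to be disturbed; origin under its centre

How it is judged (in metres and radians):
At the end, for the whole second after the job is handed in: The collar's screw stands square to the flat within 0.12 rad, the collar rests against the carriage's bumper with less than 1.8 mm gap, the screw's point presses on the rail with more than 25 N by itself, and the carriage is within 4 mm of where it was parked (angle between the z axis of collar and the z axis of rail, either way round below 0.12 rad and y of collar in the frame of carriage above -0.0138 m and contact force between set_screw and rail above 25 N and distance of carriage from where it was at the start of the episode below 0.004 m); the robot touches nothing.
It fails at once if the screw is overtightened: its point presses on the rail with more than 75 N (contact force between set_screw and rail above 75 N).
It fails at once if the carriage is shoved more than 5 mm off its place (distance of carriage from where it was at the start of the episode above 0.005 m).
It fails at once if a loose tile, the nippers or the dropper bottle is shifted by more than 20 mm (distance of any of tile_a, tile_b, nippers, dropper_bottle from where it was at the start of the episode above 0.02 m).
It also fails if it takes over 64 s, if anything falls off the work surface, if the arm or the gripper's body presses on something with over 40 N, if the wrist force passes 120 N, or if a joint passes its speed limit or range.

## Working session

There is one attempt and no reset: what is moved stays moved. The work goes in short steps, Python scripts to look and compute and a tool call to move; the robot and the scene stay as the last step left them, time stands still between calls to the robot, and variables do not carry over. Pictures are saved under pics/ and viewed, and the job is handed in when it is done.

Besides the shell and the picture viewer there is one more tool, called after "Request:" in YAML: its name, and indented under it one key for each argument. move_arm: Moves the arm, as the interface text tells. Its arguments: {"type":"object","properties":{"deltas":{"type":"array","items":{"type":"array","items":{"type":"array","items":{"type":"number"}}}},"grip_force":{"type":"number"}},"required":["deltas"]}

```bash
ls; mkdir -p pics; python3 - <<'E'
from workcell import monitor, imaging, robot
import cv2
s=monitor.read_state()
print(s)
for n in ("side","top","wrist"):
    cv2.imwrite(f"pics/{n}0.png",imaging.get_image(n))
    print(n,imaging.camera_info(n))
E
```

```text
pics
{'t': 0.0, 'joint_positions': array([ 1.04342504e+00,  1.24520928e-01,  1.65169456e+00, -1.62680980e-05,
        1.36747799e+00, -8.25659286e-02]), 'qd': array([ 0.00048748, -0.00032448, -0.00139013,  0.00041408, -0.00087048,
        0.00122711]), 'joint_efforts': array([ 1.36443905e-03, -4.17618477e+01, -3.59924698e+01,  7.74700474e-02,
        4.92063398e-02, -1.88169538e-04]), 'ee_pos': array([279.56445236, 586.53016259, 403.46423228]), 'tool_rot': array([ 4.92521190e-04,  8.45658806e-01,  5.33722850e-01, -9.27819695e-04]), 'force': array([ 0.65178481, -0.45715328,  0.05103571]), 'ft_torque': array([ 0.01159258, -0.02185949, -0.01276392]), 'grip_width': 95.06233820012254}
side {'fx': 467.8200763732252, 'fy': 467.8200763732252, 'cx': 315.4688189876109, 'cy': 233.97477391229492, 'camera_from_world': array([[ 9.11510914e-01, -4.10776100e-01,  2.02694026e-02,
        -5.10794184e+02],
       [ 2.32495657e-01,  5.55307750e-01,  7.98485486e-01,
        -1.91912000e+02],
       [-3.39254511e-01, -7.23115688e-01,  6.01672734e-01,
        -9.82831863e+02],
       [ 0.00000000e+00,  0.
[... 298 characters left out ...]
27610841e-03,  1.96202970e-01,
        -5.38117977e+02],
       [-1.96185397e-01, -3.30872419e-03,  9.80561238e-01,
        -1.13027075e+03],
       [ 0.00000000e+00,  0.00000000e+00,  0.00000000e+00,
         1.00000000e+00]])}
wrist {'fx': 401.21044758347927, 'fy': 401.21044758347927, 'cx': 320.914730662883, 'cy': 241.42508216268874, 'camera_from_world': array([[ 4.29267277e-01,  9.03177407e-01, -4.20569789e-04,
        -6.48900762e+02],
       [-8.65225230e-01,  4.11095494e-01, -2.87029259e-01,
         3.32907979e+01],
       [-2.59065447e-01,  1.23576156e-01,  9.57921723e-01,
        -3.91282742e+02],
       [ 0.00000000e+00,  0.00000000e+00,  0.00000000e+00,
         1.00000000e+00]])}
```

View pics/side0.png

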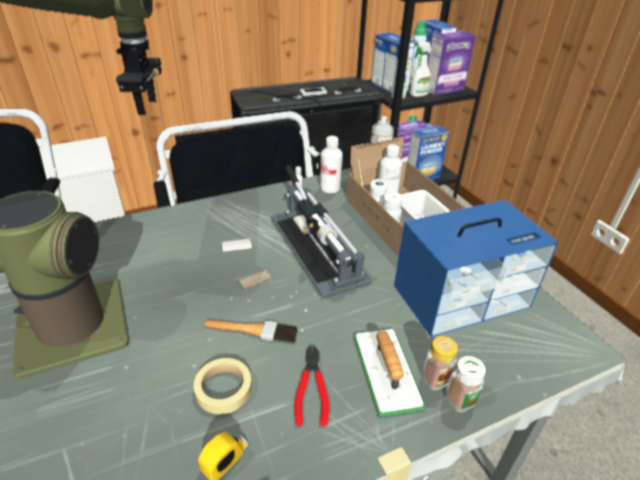

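View pics/top0.png

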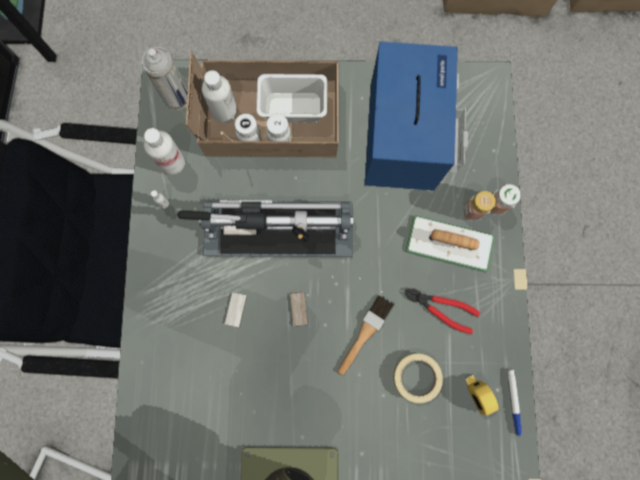

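View pics/wrist0.png

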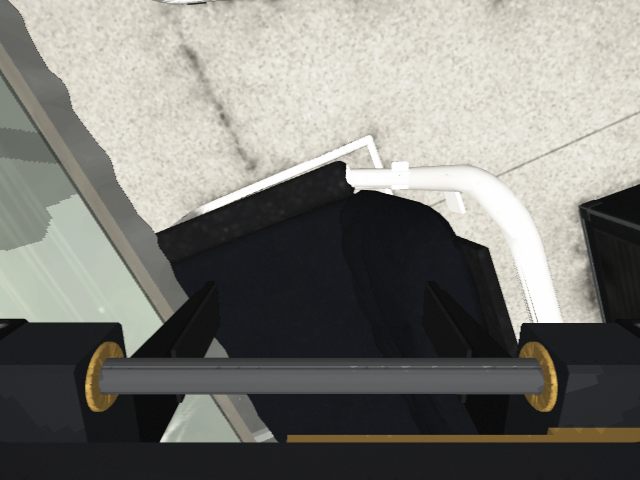

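```bash
cat > h.py <<'E'
from workcell import monitor, imaging, robot
import cv2, numpy as np
from scipy.spatial.transform import Rotation as R
def ray(ci,uv):
    T=ci["camera_from_world"]; Rm=T[:3,:3]; t=T[:3,3]
    d=np.array([(uv[0]-ci["cx"])/ci["fx"],-(uv[1]-ci["cy"])/ci["fy"],-1.])
    return -Rm.T@t, Rm.T@d/np.linalg.norm(d)
def onz(ci,uv,z):
    o,d=ray(ci,uv); return o+d*(z-o[2])/d[2]
def proj(ci,p):
    T=ci["camera_from_world"]; c=T[:3,:3]@np.asarray(p,float)+T[:3,3]
    return np.array([ci["cx"]+ci["fx"]*c[0]/-c[2], ci["cy"]-ci["fy"]*c[1]/-c[2]])
def tri(obs):
    A=np.zeros((3,3));b=np.zeros(3)
    for ci,uv in obs:
        o,d=ray(ci,uv);P=np.eye(3)-np.outer(d,d);A+=P;b+=P@o
    x=np.linalg.solve(A,b)
    return x,[proj(ci,x)-np.array(uv) for ci,uv in obs]
E
python3 - <<'E'
from h import *
for n,(a,b,c,d) in dict(top=(170,180,370,280),side=(260,150,380,300)).items():
    im=cv2.imread(f"pics/{n}0.png")[b:d,a:c]; k=4
    cv2.imwrite(f"pics/{n}0c.png",cv2.resize(im,None,fx=k,fy=k,interpolation=cv2.INTER_CUBIC))
for t in ("knob","collar","carriage","rail","nippers","dropper_bottle","tile"):
  for n in("top","side"):
    try:
      for r in imaging.cut_out(t,n)[:2]:
        ys,xs=np.nonzero(r["pixels"]); c=(xs.mean(),ys.mean())
        print(t,n,round(r["p"],2),np.round(r["rect"]),np.round(c,1),np.round(onz(imaging.camera_info(n),c,85)))
    except Exception as e: print(t,n,e)
print(monitor.read_state()["t"])
E
```

```text
knob top 0.54 [295. 224. 309. 239.] [300.4 233.1] [553. -21.  85.]
knob top 0.28 [148. 191. 168. 206.] [159.7 198.8] [628. 287.  85.]
knob side 0.49 [287. 164. 326. 228.] [305.2 198.8] [593. 142.  85.]
knob side 0.48 [311. 217. 320. 236.] [314.4 226.3] [565.  21.  85.]
collar top 0.63 [294. 210. 310. 242.] [300.5 225.3] [571. -21.  85.]
collar side 0.89 [306. 217. 338. 245.] [320.2 229.3] [573.   4.  85.]
carriage top 0.56 [177. 199. 269. 229.] [234.2 215.6] [591. 123.  85.]
carriage side 0.68 [287. 167. 328. 231.] [305.  199.1] [592. 141.  85.]
rail top 0.58 [197. 216. 352. 228.] [290.2 220.5] [581.   2.  85.]
rail side 0.71 [290. 190. 351. 265.] [326.1 232.2] [581. -12.  85.]
nippers top 0.72 [407. 288. 480. 336.] [440.3 307. ] [ 397. -315.   85.]
nippers side 0.58 [293. 348. 334. 428.] [311.7 388.6] [ 374. -394.   85.]
dropper_bottle top 0.56 [147. 192. 170. 206.] [160.1 198.6] [628. 286.  85.]
dropper_bottle side 0.48 [297. 168. 302. 175.] [297.8 171.6] [631. 284.  85.]
tile top 0.84 [226. 294. 244. 322.] [235.2 309.1] [389. 114.  85.]
tile top 0.8 [290. 292. 312. 327.] [298.4 307.8] [393. -18.  85.]
tile side 0.78 [241. 271. 272. 289.] [254.3 278.4] [ 372. -101.   85.]
tile side 0.65 [223. 240. 249. 249.] [236.5 244.1] [371.  26.  85.]
0.85
```

View pics/top0c.png

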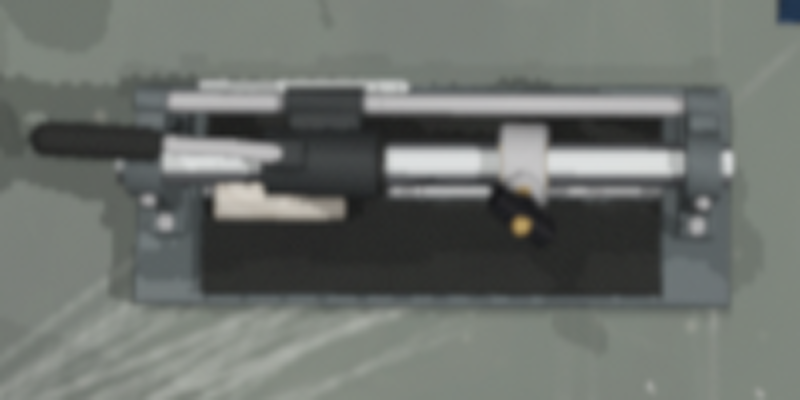

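View pics/side0c.png

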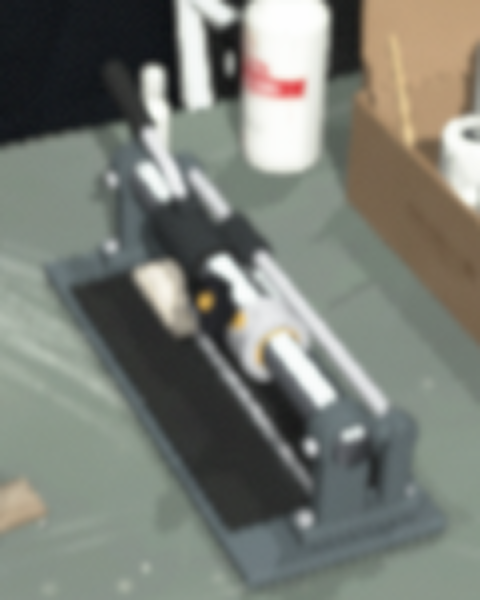

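Request:
move_arm:
  deltas:
    - [[1, -26, 32, 0, 0], [1, -26, 32, 0, 0], [1, -26, 32, 0, 0], [1, -26, 32, 0, 0], [1, -26, 32, 0, 0], [1, -26, 32, 0, 0], [1, -26, 32, 0, 0], [1, -26, 32, 0, 0], [1, -26, 32, 0, 0], [1, -26, 32, 0, 0]]

```text
t: 1.68
ee_pos: [457.1, 212.9, 404.4]
tool_rot: [-0.001, 0.842, 0.54, 0.002]
force: [1.3, 0.0, -0.3]
grip_width: 95.2
```

Request:
move_arm:
  deltas:
    - [[1, -26, 29, 0, 0], [1, -26, 29, 0, 0], [1, -26, 29, 0, 0], [1, -26, 29, 0, 0], [1, -26, 29, 0, 0], [1, -20, 24, 0, 0], [1, 0, 0, 0, -7], [1, 0, 0, 0, -7], [1, 0, 0, 0, -7], [1, 0, 0, 0, -4]]

```text
t: 2.52
ee_pos: [552.6, -15.1, 406.7]
tool_rot: [0.003, 0.703, 0.712, 0.005]
force: [-0.6, 0.0, -0.8]
grip_width: 94.9
```

```bash
python3 - <<'E'
from h import *
import pickle
s=monitor.read_state(); ci=imaging.camera_info("wrist"); im=imaging.get_image("wrist")
cv2.imwrite("pics/w1.png",im); pickle.dump(ci,open("w1.pkl","wb"))
print(s["t"],s["ee_pos"],s["tool_rot"],s["joint_positions"])
E
```

```text
2.5167 [552.64341879 -15.06434243 406.72625374] [0.00302226 0.70266299 0.71150154 0.00459771] [-0.12502827 -0.09500544  1.86819056  0.00370294  1.35801696 -1.70908763]
```

View pics/w1.png

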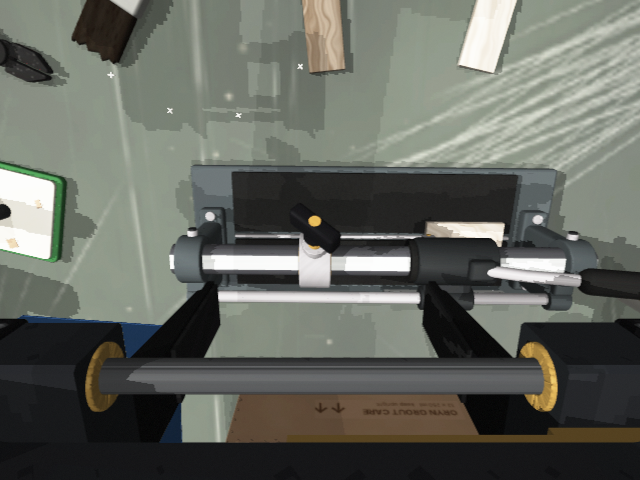

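Request:
move_arm:
  deltas:
    - [[1, 0, 24, 22, 0], [1, 0, 24, 22, 0], [1, 0, 6, 10, 0], [1, 0, 0, 0, 0]]

```text
t: 2.9
ee_pos: [609.1, -14.3, 355.2]
tool_rot: [0.006, 0.705, 0.71, 0.007]
force: [-1.1, 0.8, -0.2]
grip_width: 95.2
```

```bash
python3 - <<'E'
from h import *
import pickle
s=monitor.read_state(); ci=imaging.camera_info("wrist"); im=imaging.get_image("wrist")
cv2.imwrite("pics/w2.png",im); pickle.dump(ci,open("w2.pkl","wb"))
print(s["t"],s["ee_pos"],s["tool_rot"],s["joint_positions"])
cv2.imwrite("pics/w2c.png",cv2.resize(im[60:260,200:460],None,fx=3,fy=3,interpolation=cv2.INTER_CUBIC))
im=cv2.imread("pics/w1.png")
cv2.imwrite("pics/w1c.png",cv2.resize(im[170:330,220:460],None,fx=3,fy=3,interpolation=cv2.INTER_CUBIC))
E
```

```text
2.9 [609.08898227 -14.32847963 355.16303267] [0.0055767  0.70451583 0.70963645 0.00651521] [-0.11216388  0.06704497  1.79622522  0.0034579   1.26149121 -1.691227  ]
```

View pics/w2c.png

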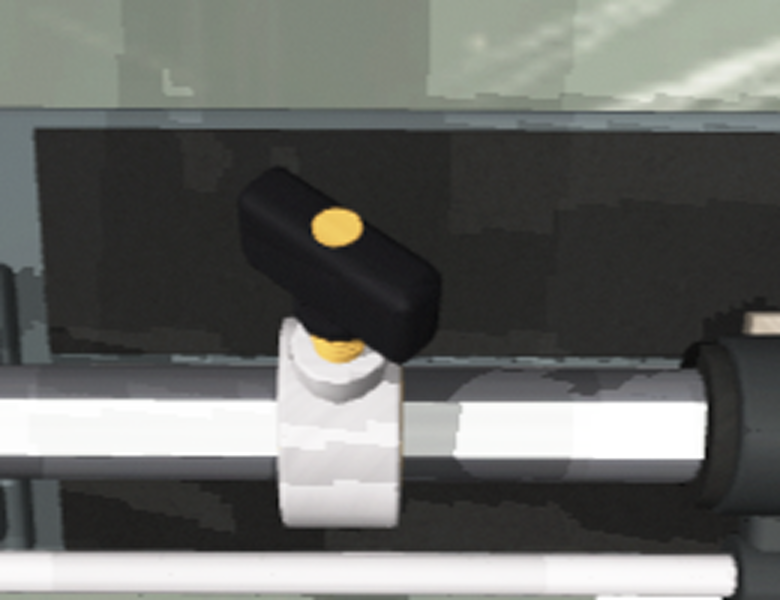

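View pics/w1c.png

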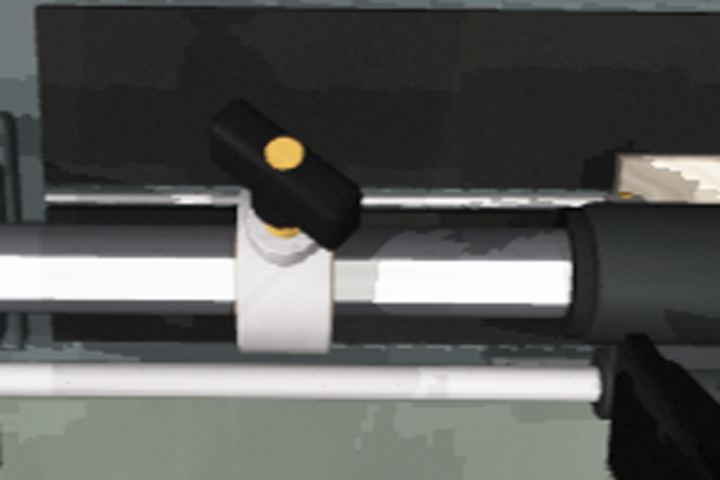

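```bash
python3 - <<'E'
from h import *
import pickle
from scipy.optimize import least_squares
cis=[pickle.load(open(f"w{i}.pkl","rb")) for i in(1,2)]
ims=[cv2.cvtColor(cv2.imread(f"pics/w{i}.png"),cv2.COLOR_BGR2GRAY).astype(float) for i in(1,2)]
obs=[]
for k,(cols,r0,r1) in enumerate([([225,240,255,270,285],236,285),([205,225,245,265,280],170,232)]):
    for c in cols:
        p=cv2.GaussianBlur(ims[k],(3,3),0.6)[r0:r1,c-2:c+3].mean(1)
        print(k,c,p.astype(int).tolist()) if c in(255,245) else 0
        b=p>170; i=np.nonzero(b)[0]; i=max(np.split(i,np.nonzero(np.diff(i)>1)[0]+1),key=len)
        a,z=i[0],i[-1]
        e1=r0+a-1+(170-p[a-1])/(p[a]-p[a-1]); e2=r0+z+(p[z]-170)/(p[z]-p[z+1])
        obs.append((k,c,e1,e2)); print(k,c,round(e1,2),round(e2,2))
def uvx(ci,x,z,col):
    f=lambda y: proj(ci,[x,y,z])[0]-col
    from scipy.optimize import brentq
    y=brentq(f,-400,400); return proj(ci,[x,y,z])[1]
def res(p,zf=None):
    x0,z0,a,sl=p; r=[]
    for k,c,e1,e2 in obs:
        n=np.array([np.sin(a),np.cos(a)]);t=np.array([n[1],-n[0]])
        for s,e in((-1,e1),(1,e2)):
            q=np.array([x0,z0])+10.5*n+s*5.8*t
            # slope: x=x0+sl*y
            def f(y): return proj(cis[k],[q[0]+sl*y,y,q[1]])
            y=-20.
            for _ in range(6): 
                u=f(y)[0]; y-= (u-c)/((f(y+1)[0]-u))
            r.append(f(y)[1]-e)
    return np.array(r)
s=least_squares(res,[575,85,0,0]); print("free",s.x,s.cost,np.round(s.fun,2))
s2=least_squares(lambda p:np.r_[res(p),(p[1]-85)/1.5*0.5],[575,85,0,0]);print("prior z",s2.x,s2.cost)
k,rs=tri([(cis[0],(315,221)),(cis[1],(312.3,136))]);print("knob top",k,rs)
E
```

```text
0 225 254.48 269.35
0 240 254.93 269.41
0 255 [154, 117, 51, 21, 23, 26, 26, 27, 33, 47, 58, 63, 68, 75, 82, 86, 89, 93, 107, 150, 231, 249, 249, 249, 249, 249, 250, 250, 250, 250, 250, 250, 246, 212, 117, 84, 78, 67, 45, 29, 25, 26, 25, 26, 26, 26, 27, 38, 65]
0 255 255.24 269.45
0 270 255.26 269.54
0 285 255.36 269.55
1 205 192.23 211.37
1 225 192.28 211.5
1 245 [41, 45, 47, 47, 47, 45, 36, 36, 51, 63, 66, 68, 67, 73, 77, 82, 87, 93, 101, 105, 109, 118, 149, 220, 250, 253, 253, 249, 248, 248, 248, 248, 249, 249, 249, 249, 248, 248, 249, 249, 248, 223, 139, 108, 99, 95, 90, 81, 70, 58, 48, 46, 45, 46, 46, 46, 45, 44, 44, 40, 32, 31]
1 245 192.29 211.64
1 265 192.53 211.56
1 280 192.57 211.7
free [ 5.79697543e+02  8.57021196e+01 -6.14725166e-02 -3.22160339e-03] 0.11956826417589748 [ 0.3  -0.12 -0.02 -0.05 -0.2   0.04 -0.09  0.07 -0.07  0.18  0.   -0.03
  0.04 -0.06  0.12 -0.12 -0.03  0.04  0.01 -0.02]
prior z [ 5.79780131e+02  8.54806167e+01 -6.43385879e-02 -3.34426273e-03] 0.1383182741977902
knob top [538.90015675 -19.28506968 123.53834864] [array([-0.32138196,  0.01220273]), array([ 0.42676522, -0.01738734])]
```

```bash
cat >> h.py <<'E'
def st():
    s=monitor.read_state(); q=s["tool_rot"]; r=R.from_quat([q[1],q[2],q[3],q[0]])
    M=r.as_matrix(); p=s["ee_pos"]
    print("t",round(s["t"],2),"ee",np.round(p,1),"grasp",np.round(p+171*M[:,2],1),"tipz",round((p+190*M[:,2])[2],1),"yaw",round(np.degrees(np.arctan2(M[1,0],M[0,0])),1),"zax",np.round(M[:,2],3),"F",np.round(s["force"],1),"T",np.round(s["ft_torque"],3),"gw",round(s["grip_width"],1),"j6",round(np.degrees(s["joint_positions"][5]),1))
    return s,M
E
python3 - <<'E'
from h import *
import pickle
st()
ci=pickle.load(open("w2.pkl","rb"))
for n,uv in dict(bump=(434,203),colL=(292.7,200),colR=(333.5,200)).items():
  print(n,onz(ci,uv,95.7), onz(ci,uv,107))
# silhouette check
x0,z0=579.7,85.7
T=ci["camera_from_world"];o=-T[:3,:3].T@T[:3,3]
for ci in [pickle.load(open(f"w{i}.pkl","rb")) for i in(1,2)]:
  T=ci["camera_from_world"];o=-T[:3,:3].T@T[:3,3]
  d=np.array([o[0]-x0,o[2]-z0]);D=np.hypot(*d);th=np.arctan2(d[1],d[0]);b=np.arccos(12/D)
  for s in(1,-1):
    a=th+s*b; print(proj(ci,[x0+12*np.cos(a),-45,z0+12*np.sin(a)]))
E
```

```text
t 2.95 ee [608.8 -14.3 355.9] grasp [611.8 -14.1 184.9] tipz 165.9 yaw 90.4 zax [ 0.018  0.001 -1.   ] F [ 0.8  0.1 -0.4] T [0.005 0.021 0.011] gw 95.0 j6 -96.9
bump [579.05860101  53.78865427  95.7       ] [576.63390345  50.48994148 107.        ]
colL [577.88208981 -31.75198378  95.7       ] [575.51316169 -30.99586616 107.        ]
colR [577.68913084  -7.12000481  95.7       ] [575.32934944  -7.53150178 107.        ]
[282.57968573 243.42005605]
[282.10352524 273.6641501 ]
[272.4821843  180.09984615]
[272.66445036 218.5292669 ]
```

Request:
move_arm:
  deltas:
    - [[0, 0, -34, 0, 0], [0, 0, -34, 0, 0], [0, -3, -30, 0, 0], [0, -4, 0, 0, 0]]

```text
t: 3.28
ee_pos: [506.7, -21.2, 353.8]
tool_rot: [0.004, 0.705, 0.709, 0.005]
force: [1.1, 0.6, -1.1]
grip_width: 74.1
```

```bash
python3 -c "
from h import *
st()"
```

```text
t 3.28 ee [506.7 -21.2 353.8] grasp [509.1 -20.9 182.8] tipz 163.8 yaw 90.4 zax [ 0.014  0.002 -1.   ] F [ 1.1  0.6 -1.1] T [ 0.045 -0.038 -0.054] gw 74.1 j6 -99.0
```

Request:
move_arm:
  deltas:
    - [[0, 0, 0, 0, 0], [0, 0, 0, 0, 0], [0, 0, 0, 0, 0], [0, 0, 0, 0, 0], [0, 0, -2, 15, 0], [0, 0, -2, 15, 0], [0, 0, 0, 15, 0], [0, 0, 0, 12, 0], [0, 0, 0, 0, 0], [0, 0, 0, 0, 0]]

```text
t: 4.12
ee_pos: [508.8, -21.3, 303.2]
tool_rot: [0.01, 0.705, 0.709, 0.01]
force: [-0.2, 0.5, -0.3]
grip_width: 7.2
```

```bash
python3 -c "
from h import *
st()
cv2.imwrite('pics/w3.png',imaging.get_image('wrist'))"
```

```text
t 4.12 ee [508.8 -21.3 303.2] grasp [513.7 -21.3 132.3] tipz 113.3 yaw 90.3 zax [ 0.029 -0.    -1.   ] F [-0.2  0.5 -0.3] T [0.039 0.062 0.027] gw 7.2 j6 -98.9
```

View pics/w3.png

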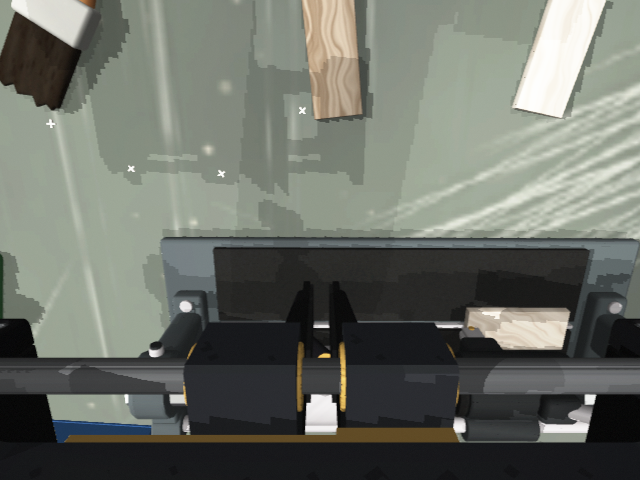

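Request:
move_arm:
  deltas:
    - [[0, 0, 0, 6, 0], [0, 0, 4, 0, 0], [0, 0, 4, 0, 0], [0, 0, 4, 0, 0], [0, 0, 4, 0, 0]]

```text
t: 4.58
ee_pos: [522.2, -21.0, 298.0]
tool_rot: [0.001, 0.705, 0.709, 0.001]
force: [-20.0, -1.6, 12.3]
grip_width: 0.3
```

```bash
python3 -c "
from h import *
st()"
```

```text
t 4.58 ee [522.2 -21.  298. ] grasp [522.7 -20.9 127. ] tipz 108.0 yaw 90.3 zax [ 0.003  0.001 -1.   ] F [-20.   -1.6  12.3] T [-0.177  3.305 -0.099] gw 0.3 j6 -98.6
```

Request:
move_arm:
  deltas:
    - [[0, 0, -6, 0, 0], [0, 0, -6, 0, 0], [0, 0, 0, 8, 0], [0, 0, 0, 7, 0], [0, 0, 0, 0, 0]]

```text
t: 5.0
ee_pos: [511.1, -21.2, 284.2]
tool_rot: [0.003, 0.705, 0.709, 0.003]
force: [-0.5, 0.5, -0.5]
grip_width: 0.2
```

```bash
python3 -c "
from h import *
st()
im=imaging.get_image('side')[190:260,280:360]
cv2.imwrite('pics/s4.png',cv2.resize(im,None,fx=8,fy=8,interpolation=cv2.INTER_CUBIC))"
```

```text
t 5.0 ee [511.1 -21.2 284.2] grasp [512.5 -21.2 113.2] tipz 94.2 yaw 90.3 zax [ 0.008 -0.    -1.   ] F [-0.5  0.5 -0.5] T [ 0.051  0.045 -0.027] gw 0.2 j6 -98.8
```

View pics/s4.png

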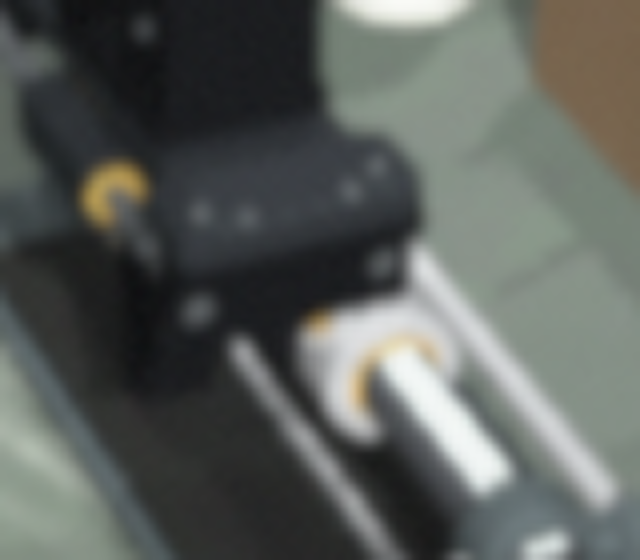

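Request:
move_arm:
  deltas:
    - [[0, 0, 3, 0, 0], [0, 0, 3, -1, 0], [0, 0, 3, -3, 0], [0, 0, 3, -4, 0]]

```text
t: 5.38
ee_pos: [522.7, -21.2, 290.9]
tool_rot: [-0.0, 0.705, 0.709, -0.0]
force: [-2.7, 0.4, -0.2]
grip_width: 0.3
```

```bash
python3 -c "
from h import *
st()"
```

```text
t 5.38 ee [522.7 -21.2 290.9] grasp [522.6 -21.1 119.9] tipz 100.9 yaw 90.3 zax [-0.001  0.    -1.   ] F [-2.7  0.4 -0.2] T [0.039 0.543 0.   ] gw 0.3 j6 -98.5
```

Request:
move_arm:
  deltas:
    - [[0, 0, 3, -4, 0], [0, 0, 3, -4, 0], [0, 0, 3, -4, 0], [0, 0, 3, -3, 0]]

```text
t: 5.72
ee_pos: [536.3, -20.7, 307.3]
tool_rot: [-0.001, 0.705, 0.709, 0.0]
force: [-1.0, 1.3, -0.2]
grip_width: 0.0
```

```bash
python3 -c "
from h import *
st()"
```

```text
t 5.72 ee [536.3 -20.7 307.3] grasp [536.2 -20.4 136.3] tipz 117.3 yaw 90.3 zax [-0.     0.002 -1.   ] F [-1.   1.3 -0.2] T [0.145 0.278 0.019] gw 0.0 j6 -98.3
```

Request:
move_arm:
  deltas:
    - [[0, 0, 3, -1, 0], [0, 0, 3, -1, 0], [0, 0, 3, -1, 0], [0, 0, 0, 0, 0]]

```text
t: 6.05
ee_pos: [547.8, -20.6, 313.6]
tool_rot: [0.001, 0.705, 0.709, 0.002]
force: [-1.0, 1.8, -0.9]
grip_width: 0.3
```

```bash
python3 -c "
from h import *
st()
im=imaging.get_image('top')[190:260,260:340]
cv2.imwrite('pics/t5.png',cv2.resize(im,None,fx=8,fy=8,interpolation=cv2.INTER_CUBIC))
cv2.imwrite('pics/w5.png',imaging.get_image('wrist'))"
```

```text
t 6.05 ee [547.8 -20.6 313.6] grasp [548.6 -20.3 142.6] tipz 123.6 yaw 90.3 zax [ 0.005  0.001 -1.   ] F [-1.   1.8 -0.9] T [ 0.23   0.208 -0.044] gw 0.3 j6 -98.2
```

View pics/w5.png

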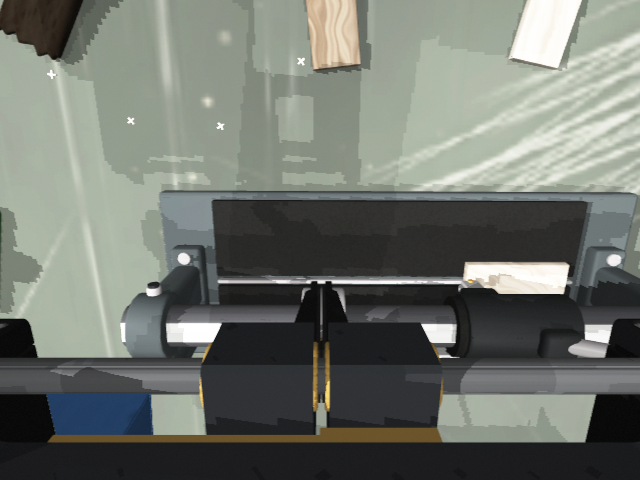

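Request:
move_arm:
  deltas:
    - [[0.5, 0, -5, 0, 0], [0.5, 0, 0, -25, 0], [0.5, 0, 0, -20, 0], [0.5, 0, 20, -5, 0], [0.5, 0, 25, 0, 0], [0.5, 0, 18, 0, 0], [0.5, 0, 0, 0, 0]]

```text
t: 6.73
ee_pos: [604.6, -21.0, 365.1]
tool_rot: [0.003, 0.705, 0.709, 0.002]
force: [-0.5, 0.4, 0.3]
grip_width: 41.7
```

```bash
python3 - <<'E'
from h import *
import pickle
s,M=st(); ci=imaging.camera_info("wrist"); im=imaging.get_image("wrist")
cv2.imwrite("pics/w6.png",im); pickle.dump(ci,open("w6.pkl","wb"))
cv2.imwrite("pics/w6c.png",cv2.resize(im[60:260,200:460],None,fx=3,fy=3,interpolation=cv2.INTER_CUBIC))
E
```

```text
t 6.73 ee [604.6 -21.  365.1] grasp [606.  -21.2 194.1] tipz 175.1 yaw 90.3 zax [ 0.008 -0.001 -1.   ] F [-0.5  0.4  0.3] T [0.042 0.028 0.009] gw 41.7 j6 -97.4
```

View pics/w6c.png

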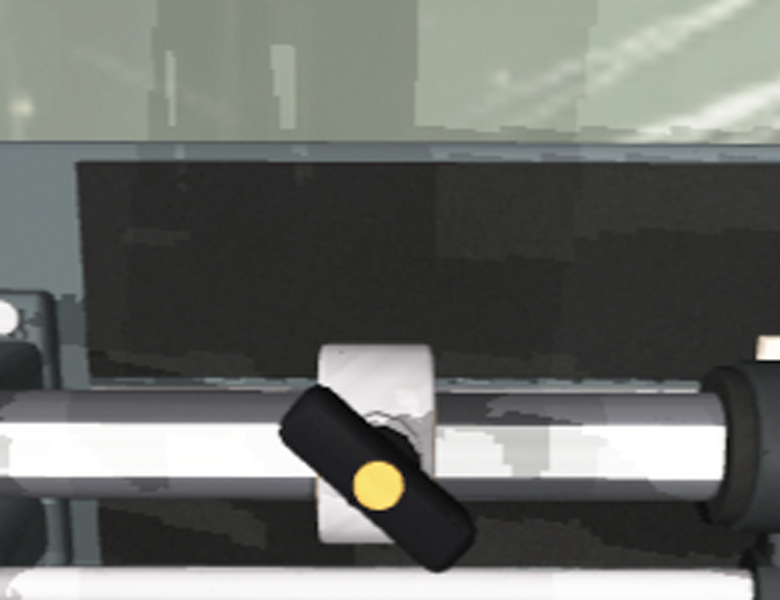

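```bash
python3 - <<'E'
from h import *
import pickle
from scipy.optimize import brentq
ci=pickle.load(open("w6.pkl","rb"))
f=lambda z:np.hypot(*(onz(ci,(326.3,221.7),z)[[0,2]]-[579.7,85.7]))-55.6
z=brentq(f,125,150);p=onz(ci,(326.3,221.7),z);print(p,"lean",np.arctan2(p[0]-579.7,p[2]-85.7))
# bar edge: upper-right edge line crop (325,385)->(475,520); lower-left (282,435)->(430,570)
for a,b in[((325,385),(475,520)),((282,435),(432,570))]:
    q=[onz(ci,(200+u/3,60+v/3),141) for u,v in(a,b)];d=q[1]-q[0];print(np.degrees(np.arctan2(d[1],d[0])))
E
```

```text
[575.42810641 -19.20883489 141.1356467 ] lean -0.07690841370224638
47.98305844177087
47.345053007422216
```

Request:
move_arm:
  deltas:
    - [[0.4, 2, -15, 0, 0], [0.4, 0, -13, 0, 0], [0.4, 0, 0, 0, -7], [0.4, 0, 0, 0, -7], [0.4, 0, 0, 0, -7], [0.4, 0, 0, 0, -7], [0.4, 0, 0, 0, -7], [0.4, 0, 0, 0, -7], [0.4, 0, 0, 0, -5], [0.4, 0, 0, 0, 0]]

```text
t: 7.62
ee_pos: [563.0, -19.3, 359.3]
tool_rot: [-0.002, 0.352, 0.936, -0.002]
force: [0.5, -0.2, -0.4]
grip_width: 37.8
```

```bash
cat >> h.py <<'E'
def to(p,s,M):
    g=s["ee_pos"]+171*M[:,2]; print("tool delta to",p,np.round(M.T@(np.array(p)-g),1))
E
python3 - <<'E'
from h import *
s,M=st(); to((576.3,-19.2,140),s,M)
E
```

```text
t 7.62 ee [563.  -19.3 359.3] grasp [562.2 -19.7 188.3] tipz 169.3 yaw 138.8 zax [-0.004 -0.002 -1.   ] F [ 0.5 -0.2 -0.4] T [ 0.083  0.051 -0.011] gw 37.8 j6 -146.2
tool delta to (576.3, -19.2, 140) [-10.4   9.9  48.2]
```

Request:
move_arm:
  deltas:
    - [[0.4, -5, 5, 0, 0.5], [0.4, -4, 4, 0, 0.5], [0.4, 0, 0, 0, 0], [0.4, 0, 0, 14, 0], [0.4, 0, 0, 12, 0], [0.4, 0, 0, 0, 0]]

```text
t: 8.12
ee_pos: [574.9, -18.5, 330.5]
tool_rot: [-0.002, 0.364, 0.931, -0.002]
force: [-0.3, 0.3, 0.8]
grip_width: 38.4
```

```bash
python3 - <<'E'
from h import *
s,M=st(); to((576.3,-19.2,140),s,M)
E
```

```text
t 8.12 ee [574.9 -18.5 330.5] grasp [574.1 -19.  159.5] tipz 140.5 yaw 137.3 zax [-0.005 -0.003 -1.   ] F [-0.3  0.3  0.8] T [ 0.078  0.09  -0.011] gw 38.4 j6 -144.3
tool delta to (576.3, -19.2, 140) [-1.8  1.4 19.5]
```

Request:
move_arm:
  deltas:
    - [[0.4, -1.5, 1.2, 9, 0], [0.4, 0, 0, 8, 0], [0.4, 0, 0, 0, 0], [0, 0, 0, 0, 0], [0, 0, 0, 0, 0], [0, 0, 0, 0, 0], [0, 0, 0, 0, 0], [0, 0, 0, 0, 0], [0, 0, 0, 0, 0]]
  grip_force: 15

```text
t: 8.87
ee_pos: [576.3, -18.9, 308.3]
tool_rot: [-0.003, 0.365, 0.931, -0.003]
force: [0.8, -0.6, -1.8]
grip_width: 15.4
```

```bash
python3 - <<'E'
from h import *
s,M=st(); to((576.3,-19.2,140),s,M)
E
```

```text
t 8.87 ee [576.3 -18.9 308.3] grasp [574.8 -19.4 137.4] tipz 118.4 yaw 137.2 zax [-0.009 -0.003 -1.   ] F [ 0.8 -0.6 -1.8] T [ 0.089 -0.036  0.039] gw 15.4 j6 -144.3
tool delta to (576.3, -19.2, 140) [-1.   1.1 -2.7]
```

Request:
move_arm:
  deltas:
    - [[0, 0, 0, -1, 0], [0, 2, 3, 0, 0], [0, 4, 4.5, 0, 0], [0, 4, 4.5, 0, 0], [0, 4, 4.5, 0, 0], [0, 4, 4.5, 0, 0], [0, 0, 0, 0, 0]]

```text
t: 9.45
ee_pos: [576.7, 10.6, 308.3]
tool_rot: [-0.004, 0.365, 0.931, -0.005]
force: [0.2, -0.4, -2.4]
grip_width: 15.7
```

```bash
python3 - <<'E'
from h import *
s,M=st(); to((576.3,41.8,139),s,M)
E
```

```text
t 9.45 ee [576.7  10.6 308.3] grasp [574.6   9.6 137.3] tipz 118.3 yaw 137.2 zax [-0.012 -0.006 -1.   ] F [ 0.2 -0.4 -2.4] T [ 0.038 -0.013 -0.026] gw 15.7 j6 -141.3
tool delta to (576.3, 41.8, 139) [20.7 24.7 -1.9]
```

```bash
python3 - <<'E'
from h import *
im=imaging.get_image('wrist');cv2.imwrite("pics/w7.png",im)
im=imaging.get_image('top')[190:260,240:340]
cv2.imwrite('pics/t7.png',cv2.resize(im,None,fx=7,fy=7,interpolation=cv2.INTER_CUBIC))
E
```

```text
(no output)
```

View pics/w7.png

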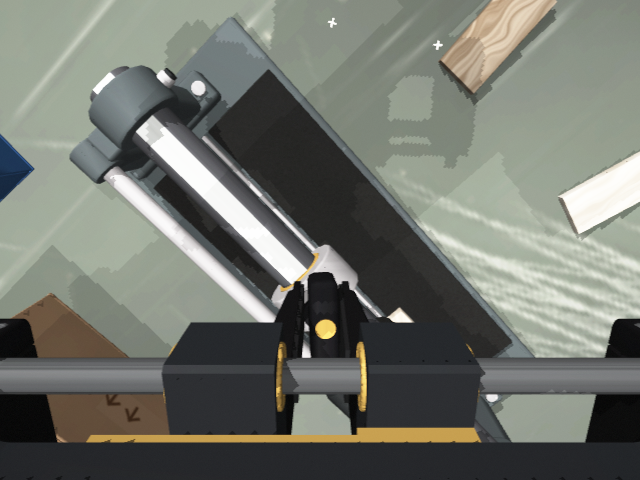

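View pics/t7.png

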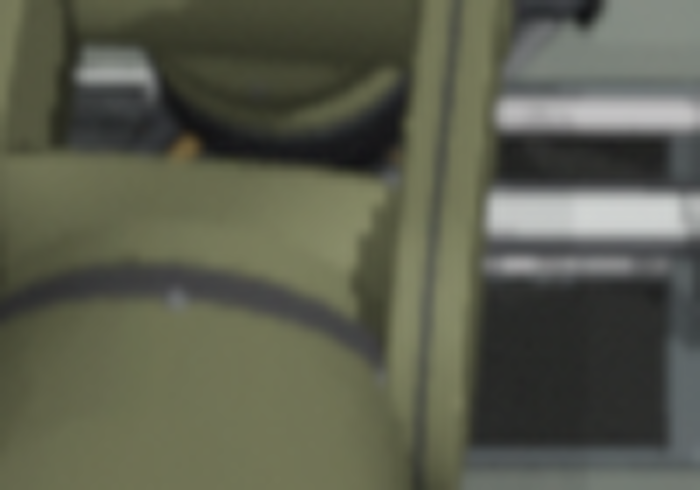

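Request:
move_arm:
  deltas:
    - [[0, 2, 4, -1, 0], [0, 4, 4.5, 0, 0], [0, 4, 4.5, 0, 0], [0, 2, 2, 0, 0], [0, 0, 0, 0, 0]]

```text
t: 9.97
ee_pos: [577.6, 30.6, 308.4]
tool_rot: [-0.006, 0.365, 0.931, -0.006]
force: [-0.7, -2.2, -3.9]
grip_width: 16.1
```

```bash
python3 - <<'E'
from h import *
s,M=st(); to((576.3,41.8,139),s,M)
E
```

```text
t 9.97 ee [577.6  30.6 308.4] grasp [575.   29.3 137.4] tipz 118.4 yaw 137.2 zax [-0.015 -0.008 -1.   ] F [-0.7 -2.2 -3.9] T [-0.214  0.216  0.035] gw 16.1 j6 -139.2
tool delta to (576.3, 41.8, 139) [ 7.6 10.  -1.7]
```

Request:
move_arm:
  deltas:
    - [[0, 2, 2.2, 0.5, 0], [0, 2, 2.2, 0.5, 0], [0, 1.5, 1.6, 0, 0], [0, 0, 0, 0, 0]]

```text
t: 10.3
ee_pos: [577.7, 39.6, 308.4]
tool_rot: [-0.006, 0.365, 0.931, -0.007]
force: [-1.2, -1.5, -2.8]
grip_width: 15.7
```

```bash
python3 - <<'E'
from h import *
s,M=st(); to((576.3,41.8,139),s,M)
E
```

```text
t 10.3 ee [577.7  39.6 308.4] grasp [575.1  38.2 137.4] tipz 118.4 yaw 137.2 zax [-0.015 -0.008 -1.   ] F [-1.2 -1.5 -2.8] T [-0.155  0.291  0.041] gw 15.7 j6 -138.3
tool delta to (576.3, 41.8, 139) [ 1.6  3.4 -1.7]
```

Request:
move_arm:
  deltas:
    - [[0, 0.6, 0.8, 0, 0], [0, 0.6, 0.8, 0, 0]]

```text
t: 10.47
ee_pos: [577.9, 41.7, 308.3]
tool_rot: [-0.006, 0.365, 0.931, -0.007]
force: [-2.2, -2.4, -1.2]
grip_width: 15.4
```

Request:
move_arm:
  deltas:
    - [[0, 0.6, 0.8, 0, 0]]

```text
t: 10.55
ee_pos: [577.9, 42.7, 308.3]
tool_rot: [-0.006, 0.365, 0.931, -0.007]
force: [-1.9, -2.5, -0.5]
grip_width: 15.5
```

Request:
move_arm:
  deltas:
    - [[0, 0.6, 0.8, 0, 0]]

```text
t: 10.63
ee_pos: [578.0, 43.4, 308.3]
tool_rot: [-0.006, 0.365, 0.931, -0.008]
force: [-1.9, -5.3, -1.0]
grip_width: 15.8
```

Request:
move_arm:
  deltas:
    - [[0, 0.3, 0.4, 0, 0]]

```text
t: 10.72
ee_pos: [578.1, 43.6, 308.3]
tool_rot: [-0.006, 0.365, 0.931, -0.008]
force: [-2.0, -4.5, -0.5]
grip_width: 15.6
```

```bash
python3 - <<'E'
from h import *
import pickle
s,M=st(); to((576.3,41.8,139),s,M)
ci=imaging.camera_info("wrist");im=imaging.get_image('wrist');cv2.imwrite("pics/w8.png",im)
im=imaging.get_image('side')[180:260,270:360]
cv2.imwrite('pics/s8.png',cv2.resize(im,None,fx=7,fy=7,interpolation=cv2.INTER_CUBIC))
st()
E
```

```text
t 10.72 ee [578.1  43.6 308.3] grasp [575.2  41.7 137.4] tipz 118.4 yaw 137.2 zax [-0.017 -0.011 -1.   ] F [-2.  -4.5 -0.5] T [-0.647  0.5   -0.055] gw 15.6 j6 -137.8
tool delta to (576.3, 41.8, 139) [-0.7  0.8 -1.7]
t 10.82 ee [578.1  43.6 308.3] grasp [575.2  41.7 137.4] tipz 118.4 yaw 137.2 zax [-0.017 -0.011 -1.   ] F [-1.8 -4.1 -0.4] T [-0.743  0.468  0.032] gw 15.8 j6 -137.8
```

View pics/w8.png

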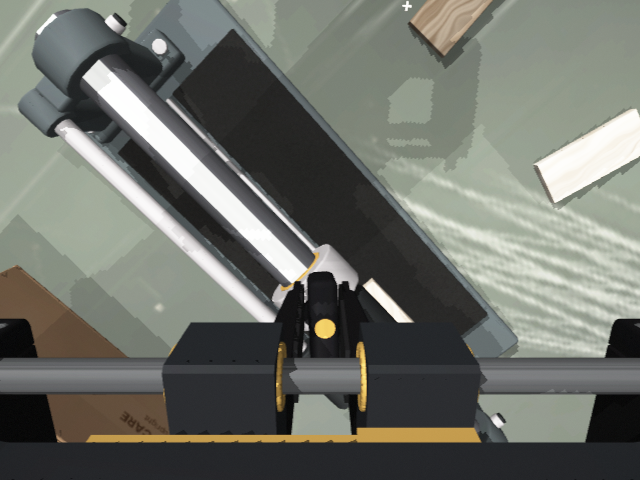

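View pics/s8.png

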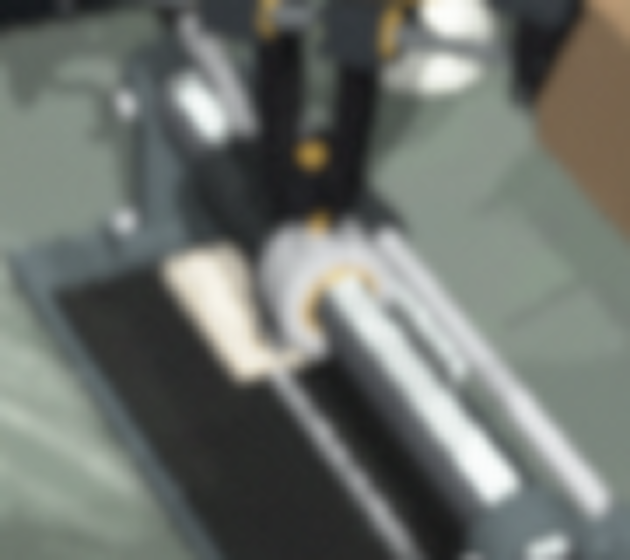

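```bash
python3 - <<'E'
from h import *
ci=imaging.camera_info("wrist")
g=cv2.imread("pics/w8.png");m=cv2.inRange(cv2.cvtColor(g,cv2.COLOR_BGR2HSV),(18,120,120),(32,255,255));m[:,:300]=0;m[:,350:]=0;m[:310]=0;m[350:]=0
ys,xs=np.nonzero(m);c=(xs.mean(),ys.mean());print(c,len(xs))
p=onz(ci,c,141.2);print(p,np.arctan2(p[0]-579.7,55.5))
E
```

```text
(np.float64(324.6253776435045), np.float64(328.3141993957704)) 331
[574.14998948  42.14724313 141.2       ] -0.09966884009147015
```

Request:
move_arm:
  deltas:
    - [[0, -1.5, 1.4, 0, 0], [0, 0, 0, 0, 3], [0, 0, 0, 0.2, 6], [0, 0, 0, 0.2, 6], [0, 0, 0, 0.2, 6], [0, 0, 0, 0.2, 6]]

```text
t: 11.32
ee_pos: [579.7, 43.8, 307.5]
tool_rot: [-0.006, 0.58, 0.814, -0.009]
force: [-2.3, -2.0, -0.5]
grip_width: 15.7
```

```bash
python3 - <<'E'
from h import *
s,M=st(); to((576.3,41.8,139),s,M)
E
```

```text
t 11.32 ee [579.7  43.8 307.5] grasp [576.4  42.4 136.5] tipz 117.5 yaw 109.0 zax [-0.02  -0.008 -1.   ] F [-2.3 -2.  -0.5] T [-0.27   0.422  0.043] gw 15.7 j6 -109.7
tool delta to (576.3, 41.8, 139) [-0.5 -0.3 -2.5]
```

Request:
move_arm:
  deltas:
    - [[0, 0, 0, 0.2, 6], [0, 0, 0, 0.2, 6], [0, 0, 0, 0.2, 6], [0, 0, 0, 0.2, 6]]

```text
t: 11.65
ee_pos: [580.0, 44.0, 306.4]
tool_rot: [-0.004, 0.744, 0.668, -0.009]
force: [-1.0, -3.0, -2.8]
grip_width: 15.7
```

```bash
python3 - <<'E'
from h import *
s,M=st(); to((576.3,41.8,139),s,M)
im=imaging.get_image('wrist');cv2.imwrite("pics/w9.png",im)
st()
E
```

```text
t 11.65 ee [580.   44.  306.4] grasp [576.9  42.9 135.4] tipz 116.4 yaw 83.8 zax [-0.018 -0.006 -1.   ] F [-1.  -3.  -2.8] T [-0.505  0.135  0.072] gw 15.7 j6 -84.5
tool delta to (576.3, 41.8, 139) [-1.2 -0.5 -3.6]
t 11.7 ee [580.   44.  306.3] grasp [577.   42.9 135.3] tipz 116.3 yaw 83.6 zax [-0.018 -0.006 -1.   ] F [-0.2 -3.2 -2.6] T [-0.301  0.043  0.054] gw 15.7 j6 -84.3
```

View pics/w9.png

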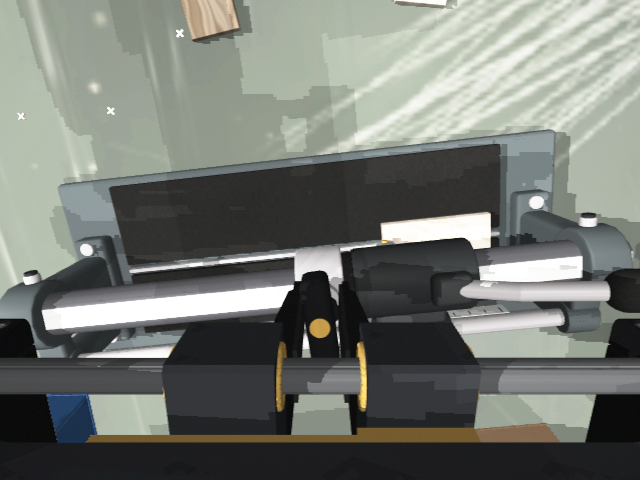

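Request:
move_arm:
  deltas:
    - [[0.25, 0, 0, 0, 0], [0.25, 0, 0, 0, 0], [0.25, 0, 0, -4, 0], [0.25, 0, 0, -2, 0], [0.25, 0, 0, 0, 0]]
  grip_force: 10

```text
t: 12.12
ee_pos: [581.5, 45.3, 314.9]
tool_rot: [-0.003, 0.743, 0.669, -0.005]
force: [-0.7, -0.9, -0.9]
grip_width: 23.8
```

```bash
python3 - <<'E'
from h import *
import pickle
s,M=st(); to((576.3,41.8,142),s,M)
ci=imaging.camera_info("wrist");im=imaging.get_image('wrist');cv2.imwrite("pics/w10.png",im)
g=im;m=cv2.inRange(cv2.cvtColor(g,cv2.COLOR_BGR2HSV),(18,120,120),(32,255,255));m[:,:298]=0;m[:,342:]=0;m[:310]=0;m[350:]=0
ys,xs=np.nonzero(m);c=(xs.mean(),ys.mean());print(c,len(xs))
p=onz(ci,c,139.3);print(p,np.arctan2(p[0]-579.56,53.7))
cv2.imwrite("pics/w10c.png",cv2.resize(im[220:360,230:430],None,fx=4,fy=4,interpolation=cv2.INTER_CUBIC))
E
```

```text
t 12.12 ee [581.5  45.3 314.9] grasp [579.6  45.1 143.9] tipz 124.9 yaw 84.0 zax [-0.011 -0.001 -1.   ] F [-0.7 -0.9 -0.9] T [0.06  0.023 0.043] gw 23.8 j6 -84.8
tool delta to (576.3, 41.8, 142) [-3.6 -2.9  1.9]
(np.float64(314.0), np.float64(315.17535545023696)) 211
[577.67481701  41.6443949  139.3       ] -0.03509141740267247
```

View pics/w10c.png

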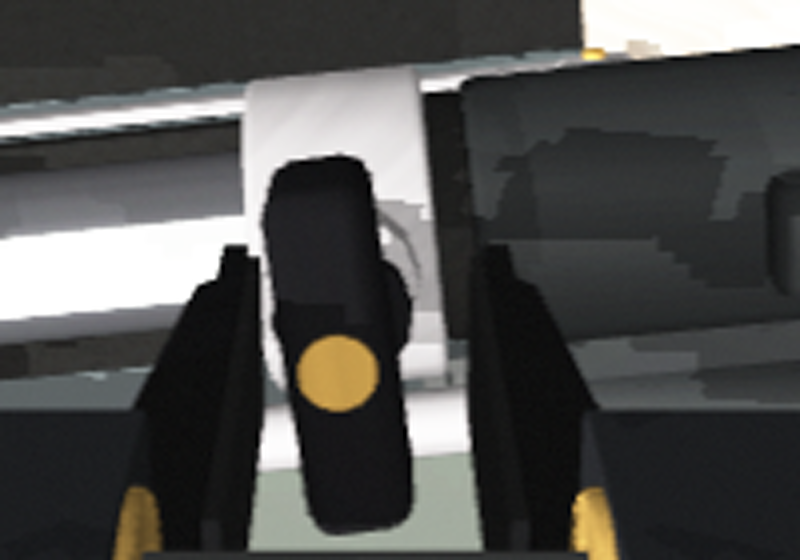

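Request:
move_arm:
  deltas:
    - [[0.25, -3, -1, 1.5, 0], [0.25, 0, 0, 0, 0], [0.25, 0, 0, 0, 0]]

```text
t: 12.42
ee_pos: [580.3, 42.4, 314.1]
tool_rot: [-0.003, 0.743, 0.67, -0.004]
force: [0.5, 0.0, -1.0]
grip_width: 24.0
```

```bash
cat >> h.py <<'E'
def dot(zc,name):
    ci=imaging.camera_info("wrist");im=imaging.get_image('wrist');cv2.imwrite(f"pics/{name}.png",im)
    m=cv2.inRange(cv2.cvtColor(im,cv2.COLOR_BGR2HSV),(18,120,120),(32,255,255));m[:,:298]=0;m[:,342:]=0;m[:300]=0;m[352:]=0
    ys,xs=np.nonzero(m);c=(xs.mean(),ys.mean())
    p=onz(ci,c,zc);print("dot",np.round(c,1),len(xs),np.round(p,1),"lean",round(np.arctan2(p[0]-579.56,zc-85.7),3)); return p
E
python3 - <<'E'
from h import *
s,M=st(); p=dot(139.3,"w11"); to((p[0],p[1],142),s,M)
E
```

```text
t 12.42 ee [580.3  42.4 314.1] grasp [578.8  42.2 143.2] tipz 124.2 yaw 84.1 zax [-0.009 -0.001 -1.   ] F [ 0.5  0.  -1. ] T [-0.013  0.009 -0.082] gw 24.0 j6 -85.2
dot [320.8 314.8] 296 [576.6  41.8 139.3] lean -0.055
tool delta to (np.float64(576.6179319382866), np.float64(41.762962075295775), 142) [-0.7 -2.1  1.2]
```

Request:
move_arm:
  deltas:
    - [[0.25, -0.5, -1.5, 1, 0], [0.25, 0, 0, 0, 0], [0, 0, 0, 0, 0], [0, 0, 0, 0, 0], [0, 0, 0, 0, 0], [0, 0, 0, 0, 0]]
  grip_force: 12

```text
t: 12.97
ee_pos: [578.4, 42.1, 312.5]
tool_rot: [-0.003, 0.743, 0.67, -0.004]
force: [-0.2, -0.5, 0.4]
grip_width: 14.6
```

```bash
python3 - <<'E'
from h import *
s,M=st(); p=dot(139.3,"w12"); to((p[0],p[1],142),s,M)
E
```

```text
t 12.97 ee [578.4  42.1 312.5] grasp [576.8  42.1 141.5] tipz 122.5 yaw 84.1 zax [-0.01 -0.   -1.  ] F [-0.2 -0.5  0.4] T [ 0.019 -0.006 -0.006] gw 14.6 j6 -85.2
dot [320.5 321. ] 303 [576.6  41.3 139.3] lean -0.055
tool delta to (np.float64(576.6180727646565), np.float64(41.29234141107838), 142) [-0.8 -0.1 -0.5]
```

Still closing perhaps; hold a bit, then check.

Request:
move_arm:
  deltas:
    - [[0, 0, 0, 0, 0], [0, 0, 0, 0, 0], [0, 0, 0, 0, 0]]

```text
t: 13.27
ee_pos: [578.4, 42.1, 312.5]
tool_rot: [-0.003, 0.742, 0.67, -0.004]
force: [-0.4, 0.1, 0.3]
grip_width: 15.0
```

```bash
python3 - <<'E'
from h import *
s,M=st(); p=dot(139.3,"w13"); to((p[0],p[1],142),s,M)
E
```

```text
t 13.27 ee [578.4  42.1 312.5] grasp [576.8  42.  141.5] tipz 122.5 yaw 84.1 zax [-0.01 -0.   -1.  ] F [-0.4  0.1  0.3] T [ 0.052 -0.044  0.024] gw 15.0 j6 -85.2
dot [320.6 321. ] 300 [576.6  41.3 139.3] lean -0.055
tool delta to (np.float64(576.6123322631543), np.float64(41.32033901823776), 142) [-0.7 -0.1 -0.5]
```

```bash
python3 - <<'E'
import cv2
im=cv2.imread("pics/w13.png")
cv2.imwrite("pics/w13c.png",cv2.resize(im[220:360,230:430],None,fx=4,fy=4,interpolation=cv2.INTER_CUBIC))
E
```

```text
(no output)
```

View pics/w13c.png

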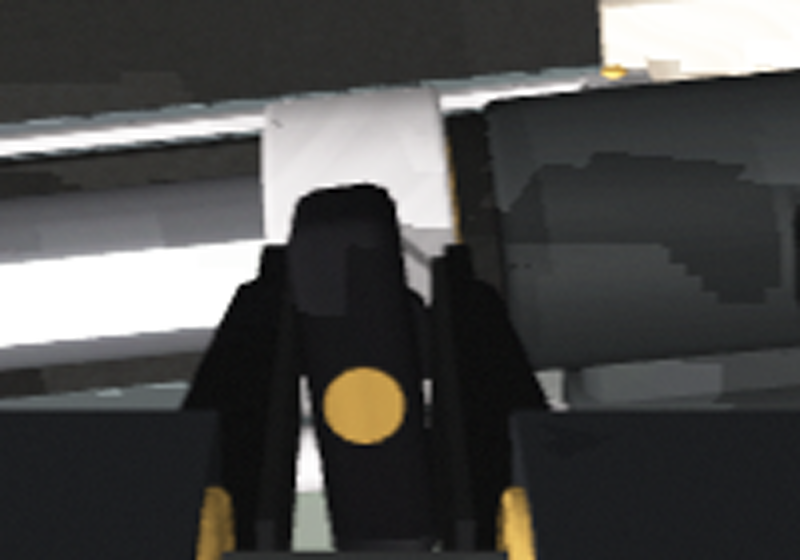

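Request:
move_arm:
  deltas:
    - [[0.25, 0, 0, 0, 0], [0.25, 0, 0, 0, 0], [0.25, 0, 0, -3.5, 0], [0.25, -0.5, 0, 0, -4], [0, 0, 0, 0, 0], [0, 0, 0, 0, 0], [0, 0, 0, 0, 0], [0, 0, 0, 0, 0], [0, 0, 0, 0, 0]]

```text
t: 14.07
ee_pos: [578.5, 41.7, 316.6]
tool_rot: [-0.003, 0.719, 0.695, -0.004]
force: [0.5, 0.1, 0.6]
grip_width: 12.1
```

```bash
python3 - <<'E'
from h import *
s,M=st(); p=dot(139.3,"w14"); to((p[0],p[1],142),s,M)
im=cv2.imread("pics/w14.png")
cv2.imwrite("pics/w14c.png",cv2.resize(im[220:360,230:430],None,fx=4,fy=4,interpolation=cv2.INTER_CUBIC))
E
```

```text
t 14.07 ee [578.5  41.7 316.6] grasp [576.8  41.7 145.6] tipz 126.6 yaw 88.0 zax [-0.009 -0.    -1.   ] F [0.5 0.1 0.6] T [0.042 0.007 0.059] gw 12.1 j6 -89.2
dot [320.9 316.3] 281 [576.6  41.1 139.3] lean -0.056
tool delta to (np.float64(576.5801545935301), np.float64(41.08896528810406), 142) [-0.6 -0.2  3.6]
```

View pics/w14c.png

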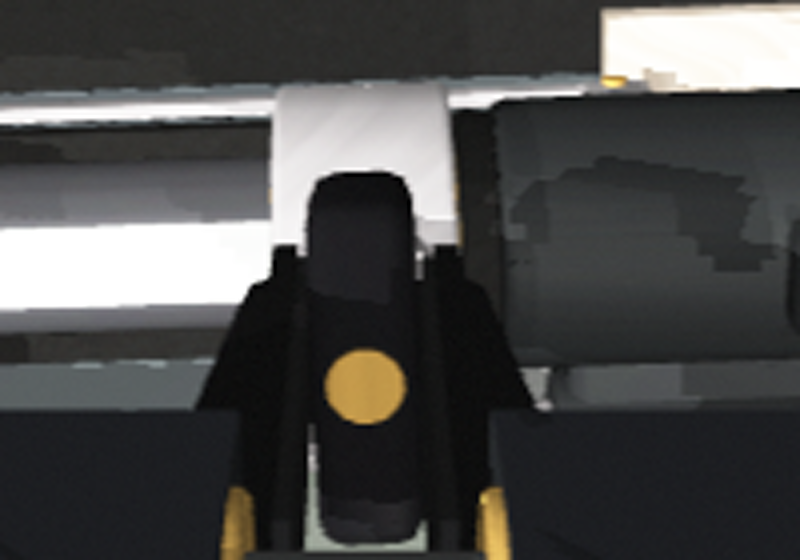

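Request:
move_arm:
  deltas:
    - [[0, 0.6, 0, 0, 0], [0, 0.6, 0, 0, 0]]
  grip_force: 30

```text
t: 14.28
ee_pos: [578.5, 42.4, 316.6]
tool_rot: [-0.002, 0.719, 0.695, -0.004]
force: [-0.2, -2.8, 0.6]
grip_width: 11.9
```

Request:
move_arm:
  deltas:
    - [[0, 0.6, 0, 0, 0]]

```text
t: 14.37
ee_pos: [578.5, 42.8, 316.6]
tool_rot: [-0.002, 0.719, 0.695, -0.005]
force: [-0.9, -2.0, 0.3]
grip_width: 11.9
```

```bash
python3 - <<'E'
from h import *
s,M=st()
E
```

```text
t 14.37 ee [578.5  42.8 316.6] grasp [576.9  42.2 145.6] tipz 126.6 yaw 88.0 zax [-0.01  -0.004 -1.   ] F [-0.9 -2.   0.3] T [-0.359  0.024  0.091] gw 11.9 j6 -89.0
```

Request:
move_arm:
  deltas:
    - [[0, 0.6, 0, 0, 0]]

```text
t: 14.45
ee_pos: [578.6, 43.2, 316.6]
tool_rot: [-0.002, 0.719, 0.695, -0.005]
force: [-0.0, -2.0, 0.3]
grip_width: 11.6
```

Request:
move_arm:
  deltas:
    - [[0, 0.6, 0, 0, 0]]

```text
t: 14.53
ee_pos: [578.6, 43.6, 316.6]
tool_rot: [-0.002, 0.719, 0.695, -0.005]
force: [-0.5, -2.5, -0.2]
grip_width: 11.6
```

```bash
python3 - <<'E'
from h import *
s,M=st()
dot(139.3,"w15")
E
```

```text
t 14.53 ee [578.6  43.6 316.6] grasp [576.9  42.8 145.6] tipz 126.6 yaw 88.0 zax [-0.01  -0.005 -1.   ] F [-0.5 -2.5 -0.2] T [-0.595  0.021  0.129] gw 11.6 j6 -88.8
dot [320.1 316.2] 283 [576.5  41.8 139.3] lean -0.056
```

Request:
move_arm:
  deltas:
    - [[0, 0.6, 0, 0, 0]]

```text
t: 14.67
ee_pos: [578.6, 43.9, 316.6]
tool_rot: [-0.001, 0.719, 0.695, -0.006]
force: [-0.4, -4.8, 0.8]
grip_width: 11.7
```

Request:
move_arm:
  deltas:
    - [[0, 0.6, 0, 0, 0]]

```text
t: 14.75
ee_pos: [578.6, 44.2, 316.6]
tool_rot: [-0.001, 0.719, 0.695, -0.006]
force: [-0.3, -4.3, 0.7]
grip_width: 11.8
```

```bash
python3 - <<'E'
from h import *
s,M=st()
dot(139.3,"w16")
E
```

```text
t 14.75 ee [578.6  44.2 316.6] grasp [576.9  42.9 145.6] tipz 126.6 yaw 88.0 zax [-0.01  -0.008 -1.   ] F [-0.3 -4.3  0.7] T [-0.857  0.026  0.099] gw 11.8 j6 -88.7
dot [319.9 316.2] 279 [576.6  41.8 139.3] lean -0.056
```

Request:
move_arm:
  deltas:
    - [[0, 0, 0, 0.1, 4], [0, 0, 0, 0.2, 5], [0, 0, 0, 0.2, 5], [0, 0, 0, 0.2, 5]]

```text
t: 15.13
ee_pos: [578.7, 44.2, 315.9]
tool_rot: [-0.0, 0.828, 0.561, -0.006]
force: [-0.5, -3.4, -1.5]
grip_width: 11.8
```

```bash
python3 - <<'E'
from h import *
s,M=st()
E
```

```text
t 15.13 ee [578.7  44.2 315.9] grasp [576.9  43.1 144.9] tipz 125.9 yaw 68.2 zax [-0.01  -0.006 -1.   ] F [-0.5 -3.4 -1.5] T [-0.364  0.     0.114] gw 11.8 j6 -68.9
```

Request:
move_arm:
  deltas:
    - [[0, 0, 0, 0.2, 5], [0, 0, 0, 0.2, 5], [0, 0, 0, 0.2, 5]]

```text
t: 15.38
ee_pos: [578.7, 44.2, 315.3]
tool_rot: [0.0, 0.897, 0.441, -0.005]
force: [-0.1, -4.6, -0.6]
grip_width: 11.9
```

```bash
python3 - <<'E'
from h import *
s,M=st()
E
```

```text
t 15.38 ee [578.7  44.2 315.3] grasp [577.1  43.3 144.3] tipz 125.3 yaw 52.4 zax [-0.009 -0.005 -1.   ] F [-0.1 -4.6 -0.6] T [-0.388 -0.103  0.087] gw 11.9 j6 -53.1
```

Request:
move_arm:
  deltas:
    - [[0, 0, 0, 0.2, 5], [0, 0, 0, 0.2, 5], [0, 0, 0, 0.2, 5]]

```text
t: 15.63
ee_pos: [578.9, 44.0, 314.7]
tool_rot: [0.001, 0.95, 0.314, -0.005]
force: [0.2, -3.9, 0.4]
grip_width: 11.7
```

```bash
python3 - <<'E'
from h import *
s,M=st()
E
```

```text
t 15.63 ee [578.9  44.  314.7] grasp [577.4  43.4 143.8] tipz 124.8 yaw 36.6 zax [-0.008 -0.004 -1.   ] F [ 0.2 -3.9  0.4] T [-0.384 -0.148  0.128] gw 11.7 j6 -37.4
```

Request:
move_arm:
  deltas:
    - [[0, 0, 0, 0.2, 5], [0, 0, 0, 0.2, 5], [0, 0, 0, 0.2, 5]]

```text
t: 15.88
ee_pos: [579.2, 43.9, 314.3]
tool_rot: [0.001, 0.984, 0.18, -0.003]
force: [1.2, -2.8, -2.1]
grip_width: 12.0
```

```bash
python3 - <<'E'
from h import *
s,M=st()
E
```

```text
t 15.88 ee [579.2  43.9 314.3] grasp [578.2  43.4 143.3] tipz 124.3 yaw 20.7 zax [-0.006 -0.003 -1.   ] F [ 1.2 -2.8 -2.1] T [-0.417 -0.251  0.144] gw 12.0 j6 -21.6
```

Request:
move_arm:
  deltas:
    - [[0, 0, 0, 0.2, 5], [0, 0, 0, 0.2, 5]]

```text
t: 16.05
ee_pos: [579.6, 43.8, 314.0]
tool_rot: [0.001, 0.996, 0.089, -0.002]
force: [0.5, -3.0, -1.3]
grip_width: 11.6
```

```bash
python3 - <<'E'
from h import *
s,M=st()
dot(137,"w17");st()
E
```

```text
t 16.05 ee [579.6  43.8 314. ] grasp [579.   43.4 143. ] tipz 124.0 yaw 10.2 zax [-0.004 -0.002 -1.   ] F [ 0.5 -3.  -1.3] T [-0.458 -0.22   0.186] gw 11.6 j6 -11.1
dot [320.  320.1] 276 [578.9  41.3 137. ] lean -0.013
t 16.1 ee [579.6  43.8 314. ] grasp [579.1  43.4 143. ] tipz 124.0 yaw 10.0 zax [-0.003 -0.002 -1.   ] F [ 1.8 -4.3 -1.1] T [-0.484 -0.402  0.098] gw 11.9 j6 -10.9
```

Request:
move_arm:
  deltas:
    - [[0, -1, -0.2, 0, 0], [0, -1, -0.2, 0, 0], [0, 0, 0, 0, 0]]

```text
t: 16.35
ee_pos: [578.6, 43.6, 314.0]
tool_rot: [0.001, 0.996, 0.09, 0.001]
force: [-0.1, -3.6, -1.3]
grip_width: 11.6
```

```bash
python3 - <<'E'
from h import *
s,M=st()
dot(137,"w18");st()
T=[];
for i in range(6): imaging.get_image('wrist'); T.append(monitor.read_state()["ft_torque"][2])
print(np.round(T,3),np.mean(T))
E
```

```text
t 16.35 ee [578.6  43.6 314. ] grasp [579.1  43.4 143. ] tipz 124.0 yaw 10.3 zax [ 0.003 -0.001 -1.   ] F [-0.1 -3.6 -1.3] T [-0.452 -0.115 -0.053] gw 11.6 j6 -11.2
dot [320.3 320.1] 279 [579.2  41.3 137. ] lean -0.007
t 16.4 ee [578.6  43.6 314. ] grasp [579.   43.4 143. ] tipz 124.0 yaw 10.3 zax [ 0.003 -0.001 -1.   ] F [ 2.5 -2.9 -1.8] T [-0.437 -0.418  0.01 ] gw 11.8 j6 -11.2
[-0.017 -0.033 -0.007  0.023 -0.032 -0.055] -0.02021568839590737
```

Request:
move_arm:
  deltas:
    - [[0, -1.5, -0.2, 0, 0], [0, -1.5, -0.2, 0, 0], [0, -1, 0, 0, 0]]

```text
t: 16.95
ee_pos: [576.0, 43.5, 314.0]
tool_rot: [0.001, 0.996, 0.089, 0.006]
force: [4.7, -2.7, -4.2]
grip_width: 11.8
```

```bash
python3 - <<'E'
from h import *
s,M=st()
dot(137,"w19");st()
E
```

```text
t 16.95 ee [576.   43.5 314. ] grasp [578.1  43.4 143. ] tipz 124.0 yaw 10.2 zax [ 0.012 -0.001 -1.   ] F [ 4.7 -2.7 -4.2] T [-0.365 -1.101 -0.011] gw 11.8 j6 -11.2
dot [320.5 319.9] 276 [578.4  41.4 137. ] lean -0.023
t 17.0 ee [576.   43.5 314. ] grasp [578.1  43.4 143. ] tipz 124.0 yaw 10.2 zax [ 0.012 -0.001 -1.   ] F [ 6.3 -1.6 -4.2] T [-0.388 -1.279 -0.052] gw 11.9 j6 -11.2
```

Request:
move_arm:
  deltas:
    - [[0, 0, 0, 0.1, 5], [0, 0, 0, 0.2, 5], [0, 0, 0, 0.2, 5]]

```text
t: 17.25
ee_pos: [576.2, 43.6, 313.4]
tool_rot: [0.0, 0.999, -0.046, 0.007]
force: [2.6, -3.7, -1.5]
grip_width: 11.5
```

```bash
cat >> h.py <<'E'
def tq(n=5):
    T=[monitor.read_state()["ft_torque"][2]]
    for i in range(n): imaging.get_image('side'); T.append(monitor.read_state()["ft_torque"][2])
    print("Tz",np.round(T,3),"mean",round(np.mean(T),3))
E
python3 - <<'E'
from h import *
s,M=st()
tq()
E
```

```text
t 17.25 ee [576.2  43.6 313.4] grasp [578.6  43.4 142.4] tipz 123.4 yaw -5.2 zax [ 0.014 -0.001 -1.   ] F [ 2.6 -3.7 -1.5] T [-0.487 -0.55   0.028] gw 11.5 j6 4.2
Tz [ 0.028 -0.053 -0.061 -0.064 -0.114 -0.073] mean -0.056
```

Request:
move_arm:
  deltas:
    - [[0, 0, 0, 0.1, 5], [0, 0, 0, 0.2, 5], [0, 0, 0, 0.2, 5]]

```text
t: 17.75
ee_pos: [576.4, 43.6, 313.1]
tool_rot: [-0.001, 0.985, -0.174, 0.008]
force: [1.8, -3.6, -2.7]
grip_width: 11.9
```

```bash
python3 - <<'E'
from h import *
s,M=st()
tq()
E
```

```text
t 17.75 ee [576.4  43.6 313.1] grasp [579.   43.5 142.1] tipz 123.1 yaw -20.1 zax [ 0.015 -0.001 -1.   ] F [ 1.8 -3.6 -2.7] T [-0.54  -0.583  0.104] gw 11.9 j6 19.1
Tz [ 0.104  0.033 -0.048 -0.093 -0.102 -0.084] mean -0.032
```

Request:
move_arm:
  deltas:
    - [[0, 0, 0, 0.1, 5], [0, 0, 0, 0.2, 5]]

```text
t: 18.17
ee_pos: [576.4, 43.5, 312.9]
tool_rot: [-0.002, 0.967, -0.256, 0.008]
force: [2.4, -4.8, -1.3]
grip_width: 11.5
```

```bash
python3 - <<'E'
from h import *
s,M=st()
tq()
E
```

```text
t 18.17 ee [576.4  43.5 312.9] grasp [579.1  43.4 141.9] tipz 122.9 yaw -29.7 zax [ 0.016 -0.001 -1.   ] F [ 2.4 -4.8 -1.3] T [-0.57  -0.54   0.109] gw 11.5 j6 28.7
Tz [ 0.109  0.062 -0.036 -0.043 -0.063 -0.047] mean -0.003
```

Request:
move_arm:
  deltas:
    - [[0, 0, 0, 0.1, 5], [0, 0, 0, 0.2, 5]]

```text
t: 18.58
ee_pos: [576.5, 43.5, 312.7]
tool_rot: [-0.002, 0.941, -0.338, 0.008]
force: [2.7, -3.0, -2.0]
grip_width: 11.5
```

```bash
python3 - <<'E'
from h import *
s,M=st()
tq()
E
```

```text
t 18.58 ee [576.5  43.5 312.7] grasp [579.2  43.3 141.8] tipz 122.8 yaw -39.5 zax [ 0.016 -0.001 -1.   ] F [ 2.7 -3.  -2. ] T [-0.635 -0.582  0.241] gw 11.5 j6 38.5
Tz [ 0.241  0.122 -0.018  0.014  0.027  0.009] mean 0.066
```

Request:
move_arm:
  deltas:
    - [[0, 0, 0, 0.1, 5], [0, 0, 0, 0.2, 5]]

```text
t: 19.0
ee_pos: [576.6, 43.4, 312.6]
tool_rot: [-0.003, 0.909, -0.417, 0.008]
force: [2.1, -3.7, -1.5]
grip_width: 12.1
```

```bash
python3 - <<'E'
from h import *
s,M=st()
tq()
E
```

```text
t 19.0 ee [576.6  43.4 312.6] grasp [579.3  43.2 141.6] tipz 122.6 yaw -49.3 zax [ 0.016 -0.001 -1.   ] F [ 2.1 -3.7 -1.5] T [-0.655 -0.544  0.274] gw 12.1 j6 48.3
Tz [0.274 0.144 0.077 0.063 0.063 0.041] mean 0.11
```

Request:
move_arm:
  deltas:
    - [[0, 0, 0, 0.1, 4], [0, 0, 0, 0.1, 4]]

```text
t: 19.42
ee_pos: [576.6, 43.4, 312.5]
tool_rot: [-0.003, 0.88, -0.476, 0.007]
force: [2.9, -4.0, -1.1]
grip_width: 11.8
```

```bash
python3 - <<'E'
from h import *
s,M=st()
tq()
dot(135.5,"w20")
im=cv2.imread("pics/w20.png")
cv2.imwrite("pics/w20c.png",cv2.resize(im[200:360,210:450],None,fx=3,fy=3,interpolation=cv2.INTER_CUBIC))
E
```

```text
t 19.42 ee [576.6  43.4 312.5] grasp [579.4  43.2 141.5] tipz 122.5 yaw -56.8 zax [ 0.016 -0.001 -1.   ] F [ 2.9 -4.  -1.1] T [-0.562 -0.564  0.316] gw 11.8 j6 55.8
Tz [0.316 0.235 0.132 0.113 0.18  0.172] mean 0.192
dot [322.  318.5] 259 [579.3  41.6 135.5] lean -0.006
```

View pics/w20c.png

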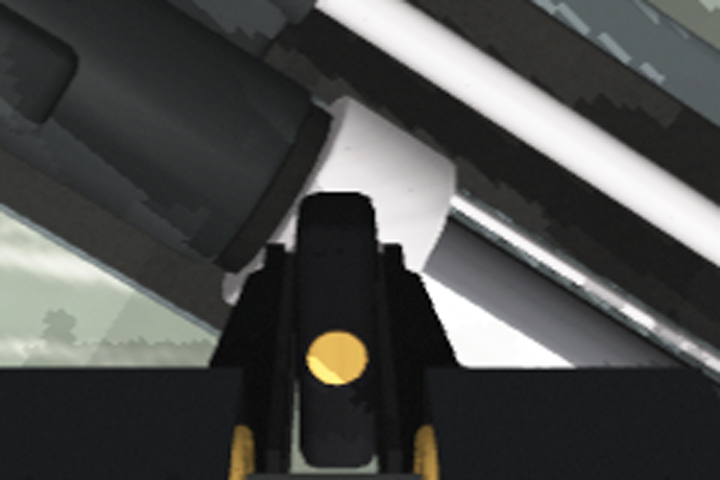

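Request:
move_arm:
  deltas:
    - [[0.4, 0, 0, 0, 0], [0.4, 0, 0, 0, 0], [0.4, 0, 0, 0, 0], [0.4, 0, 0, -10, 0], [0.4, 0, 0, -20, 0], [0.4, 0, 0, -20, 0], [0.4, 0, 0, 0, -7], [0.4, 0, 0, 0, -7], [0.4, 0, 0, 0, -7]]

```text
t: 20.47
ee_pos: [573.6, 46.7, 366.8]
tool_rot: [-0.005, 0.954, -0.3, -0.0]
force: [-0.2, -0.0, -0.1]
grip_width: 37.7
```

```bash
python3 - <<'E'
from h import *
import pickle
s,M=st(); ci=imaging.camera_info("wrist"); im=imaging.get_image("wrist")
cv2.imwrite("pics/w21.png",im); pickle.dump(ci,open("w21.pkl","wb"))
E
```

```text
t 20.47 ee [573.6  46.7 366.8] grasp [574.   48.4 195.8] tipz 176.8 yaw -34.9 zax [ 0.003  0.01  -1.   ] F [-0.2 -0.  -0.1] T [-0.057  0.094 -0.043] gw 37.7 j6 34.0
```

View pics/w21.png

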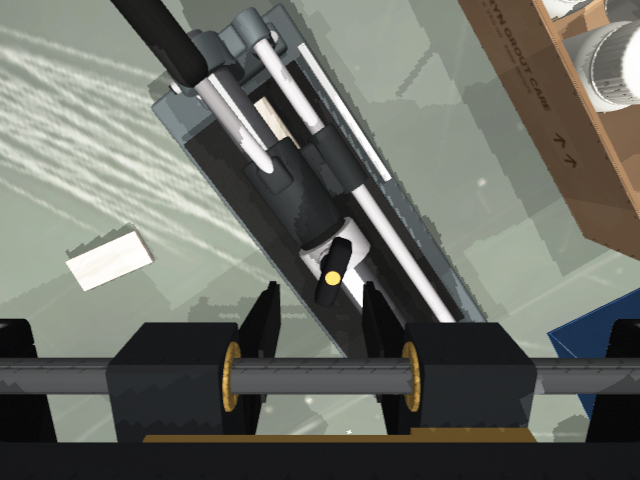

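Request:
move_arm:
  deltas:
    - [[0.4, 18, 1, 0, 0], [0.4, 18, 1, 0, 0], [0.4, 0, 0, 0, -7], [0.4, 0, 0, 0, -7], [0.4, 0, 0, 0, -7], [0.4, 0, 0, 0, -7], [0.4, 0, 0, 0, -7], [0.4, 0, 0, 0, -7], [0.4, 0, 0, 0, -7], [0.4, 0, 0, 0, -7]]

```text
t: 21.35
ee_pos: [602.0, 26.4, 372.0]
tool_rot: [-0.008, 0.981, 0.194, 0.001]
force: [0.5, -0.4, -1.4]
grip_width: 37.7
```

Request:
move_arm:
  deltas:
    - [[0.4, 0, 0, 0, -7], [0.4, 0, 0, 0, -7], [0.4, 0, 0, 0, -7], [0.4, 0, 0, 0, -7], [0.4, 0, 0, 0, -7], [0.4, 0, 0, 0, -7], [0.4, 0, 0, 0, -7], [0.4, 0, 0, 0, -7], [0.4, 0, 0, 0, 0]]

```text
t: 22.1
ee_pos: [600.6, 29.0, 375.9]
tool_rot: [-0.011, 0.768, 0.641, 0.005]
force: [0.6, -0.3, -0.1]
grip_width: 37.7
```

```bash
python3 - <<'E'
from h import *
import pickle
s,M=st(); ci=imaging.camera_info("wrist"); im=imaging.get_image("wrist")
cv2.imwrite("pics/w22.png",im); pickle.dump(ci,open("w22.pkl","wb"))
E
```

```text
t 22.1 ee [600.6  29.  375.9] grasp [599.5  33.  205. ] tipz 186.0 yaw 79.7 zax [-0.006  0.024 -1.   ] F [ 0.6 -0.3 -0.1] T [0.115 0.032 0.009] gw 37.7 j6 -82.6
```

View pics/w22.png

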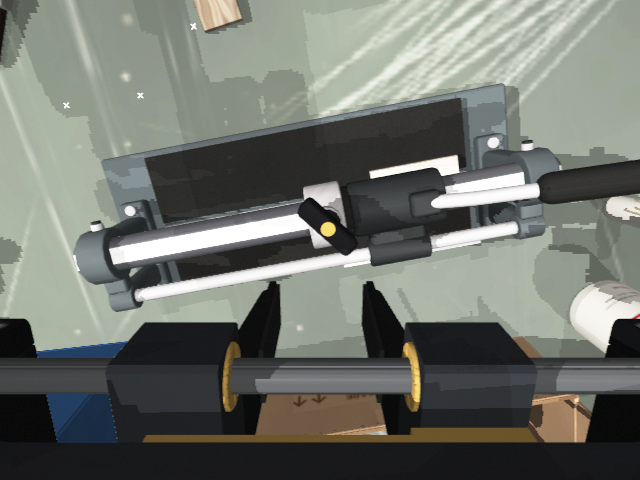

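Request:
move_arm:
  deltas:
    - [[0.4, 0, 0, 14, -6], [0.4, 0, 8, 12, -5], [0.4, 0, 0, 0, 0], [0.4, 0, 0, 0, 0]]

```text
t: 22.48
ee_pos: [608.5, 29.6, 351.6]
tool_rot: [-0.011, 0.708, 0.706, 0.007]
force: [0.1, -0.5, 0.7]
grip_width: 38.0
```

```bash
python3 - <<'E'
from h import *
import pickle
s,M=st(); ci=imaging.camera_info("wrist"); im=imaging.get_image("wrist")
cv2.imwrite("pics/w23.png",im); pickle.dump(ci,open("w23.pkl","wb"))
E
```

```text
t 22.48 ee [608.5  29.6 351.6] grasp [607.7  33.8 180.6] tipz 161.6 yaw 89.8 zax [-0.005  0.025 -1.   ] F [ 0.1 -0.5  0.7] T [ 0.01  -0.019 -0.064] gw 38.0 j6 -92.8
```

Request:
move_arm:
  deltas:
    - [[0.4, 0, -25, -8, 0], [0.4, 0, -25, -8, 0], [0.4, 0, 0, 0, 0], [0.4, 0, 0, 0, 0]]

```text
t: 22.87
ee_pos: [557.0, 29.5, 369.3]
tool_rot: [-0.011, 0.712, 0.702, 0.007]
force: [0.6, -1.0, -0.2]
grip_width: 37.8
```

```bash
python3 - <<'E'
from h import *
import pickle
s,M=st(); ci=imaging.camera_info("wrist"); im=imaging.get_image("wrist")
cv2.imwrite("pics/w24.png",im); pickle.dump(ci,open("w24.pkl","wb"))
a=cv2.imread("pics/w23.png")
cv2.imwrite("pics/w2324.png",np.vstack([cv2.resize(a[110:235,220:420],None,fx=4,fy=2.4*4/2.4*0.6,interpolation=cv2.INTER_CUBIC),cv2.resize(im[170:295,220:420],None,fx=4,fy=2.4,interpolation=cv2.INTER_CUBIC)])[:600])
cv2.imwrite("pics/w23c.png",cv2.resize(a[100:250,220:420],None,fx=4,fy=4,interpolation=cv2.INTER_CUBIC))
E
```

```text
t 22.87 ee [557.   29.5 369.3] grasp [556.1  33.8 198.4] tipz 179.4 yaw 89.1 zax [-0.005  0.026 -1.   ] F [ 0.6 -1.  -0.2] T [-0.001 -0.025  0.034] gw 37.8 j6 -92.3
```

View pics/w23c.png

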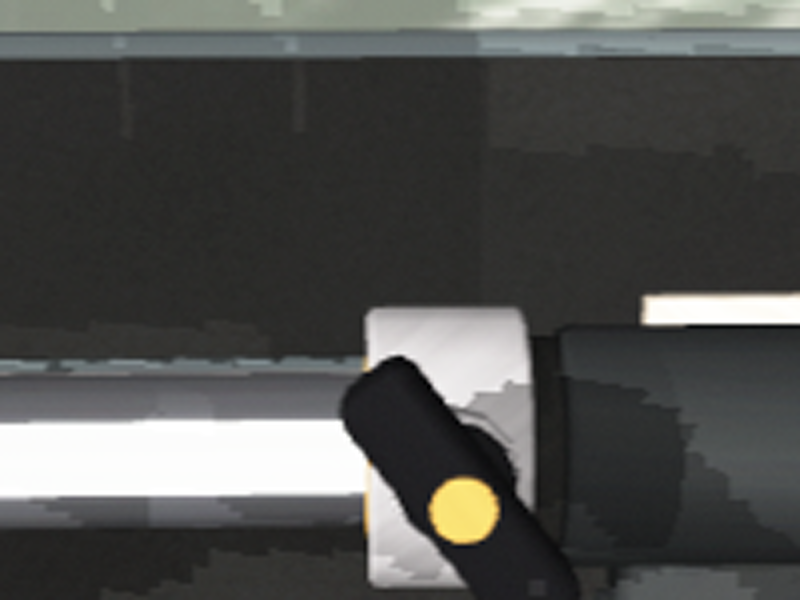

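View pics/w24.png

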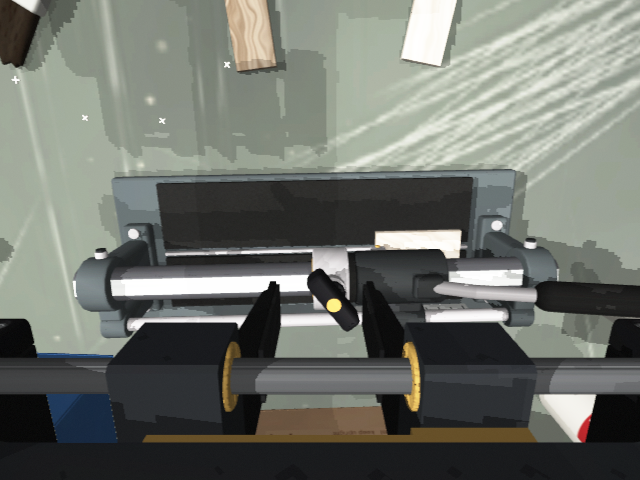

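```bash
cat > fit.py <<'E'
from h import *
import pickle
from scipy.optimize import least_squares
def edges(k,cols,r0,r1,th=170):
    im=cv2.cvtColor(cv2.imread(f"pics/w{k}.png"),cv2.COLOR_BGR2GRAY).astype(float); o=[]
    for c in cols:
        p=cv2.GaussianBlur(im,(3,3),0.6)[r0:r1,c-1:c+2].mean(1)
        i=np.nonzero(p>th)[0]; i=max(np.split(i,np.nonzero(np.diff(i)>1)[0]+1),key=len);a,z=i[0],i[-1]
        o.append((k,c,r0+a-1+(th-p[a-1])/(p[a]-p[a-1]),r0+z+(p[z]-th)/(p[z]-p[z+1])))
    return o
obs=edges(23,range(225,311,12),195,232)+edges(24,range(150,270,15),255,310)
obs+=edges(1,[225,240,255,270,285],236,285)+edges(2,[205,225,245,265,280],170,232)
ci={k:pickle.load(open(f"w{k}.pkl","rb")) for k in(1,2,23,24)}
for o in obs: print(o[0],o[1],np.round(o[2:],2))
def res(p,ks):
    x0,z0,a,sl=p;r=[];n=np.array([np.sin(a),np.cos(a)]);t=np.array([n[1],-n[0]])
    for k,c,e1,e2 in obs:
        if k not in ks: continue
        for s,e in((-1,e1),(1,e2)):
            q=np.array([x0,z0])+10.5*n+s*5.8*t
            f=lambda y:proj(ci[k],[q[0]+sl*y,y,q[1]])
            y=-20.
            for _ in range(6): u=f(y)[0];y-=(u-c)/(f(y+1)[0]-u)
            r.append(f(y)[1]-e)
    return np.array(r)
for ks in((23,24),(1,2),(1,2,23,24)):
    s=least_squares(lambda p:np.r_[res(p,ks)],[579,85,0,0],loss="soft_l1");print(ks,np.round(s.x,4),s.cost)
D=[]
for k,(a,b,c,d) in{23:(320,210,350,245),24:(325,295,345,315)}.items():
    im=cv2.imread(f"pics/w{k}.png");m=cv2.inRange(cv2.cvtColor(im,cv2.COLOR_BGR2HSV),(18,120,120),(32,255,255))
    M=np.zeros_like(m);M[b:d,a:c]=m[b:d,a:c];ys,xs=np.nonzero(M);D.append((ci[k],(xs.mean(),ys.mean())));print(k,D[-1][1],len(xs))
p,r=tri(D);print("dot",p,r)
x0=s.x[0]+s.x[3]*p[1]
print("lean",np.arctan2(p[0]-x0,p[2]-s.x[1]),"flat",s.x[2],"r",np.hypot(p[0]-x0,p[2]-s.x[1]))
E
python3 fit.py
```

```text
23 225 [205.09 224.35]
23 237 [204.68 223.63]
23 249 [204.68 223.62]
23 261 [204.11 223.77]
23 273 [204.24 223.71]
23 285 [204.22 223.39]
23 297 [204.23 223.39]
23 309 [211.61 223.06]
24 150 [277.98 294.73]
24 165 [277.35 294.58]
24 180 [277.12 294.19]
24 195 [277.05 293.62]
24 210 [276.53 293.42]
24 225 [276.15 292.69]
24 240 [275.99 292.53]
24 255 [275.29 292.16]
1 225 [254.46 269.35]
1 240 [254.93 269.43]
1 255 [255.24 269.45]
1 270 [255.26 269.54]
1 285 [255.37 269.56]
2 205 [192.23 211.37]
2 225 [192.28 211.49]
2 245 [192.28 211.64]
2 265 [192.53 211.56]
2 280 [192.57 211.7 ]
(23, 24) [ 5.808927e+02  8.532810e+01 -1.483000e-01 -9.000000e-04] 7.0759745967599965
(1, 2) [ 5.797047e+02  8.571210e+01 -6.220000e-02 -3.200000e-03] 0.1286339696589318
(1, 2, 23, 24) [ 5.804877e+02  8.548840e+01 -1.149000e-01 -7.000000e-04] 7.350883555040115
23 (np.float64(335.44017094017096), np.float64(227.12820512820514)) 234
24 (np.float64(333.85714285714283), np.float64(304.7142857142857)) 63
dot [577.67218394  42.03129779 134.93879276] [array([0.33326481, 0.01515336]), array([-0.28863213, -0.0116673 ])]
lean -0.056310977245740156 flat -0.1149040842808952 r 49.52888352808667
```

```bash
python3 - <<'E'
import cv2,numpy as np
for k,cols,r0,r1 in((23,(255,300),185,245),(24,(180,240),258,312),(1,(255,),238,286),(2,(245,),172,230)):
    im=cv2.cvtColor(cv2.imread(f"pics/w{k}.png"),cv2.COLOR_BGR2GRAY).astype(float)
    for c in cols:print(k,c,r0,im[r0:r1,c-2:c+3].mean(1).astype(int).tolist())
a=cv2.imread("pics/w24.png")
cv2.imwrite("pics/w24c.png",cv2.resize(a[225:345,210:410],None,fx=4,fy=4,interpolation=cv2.INTER_CUBIC))
E
```

```text
23 255 185 [52, 51, 51, 52, 56, 122, 119, 110, 95, 72, 81, 87, 89, 96, 101, 105, 105, 108, 117, 137, 227, 253, 253, 253, 252, 252, 252, 252, 253, 253, 253, 253, 253, 253, 253, 253, 253, 253, 251, 116, 101, 91, 88, 83, 75, 63, 53, 35, 36, 35, 34, 35, 35, 34, 34, 35, 35, 35, 35, 35]
23 300 185 [43, 42, 43, 40, 61, 112, 113, 118, 85, 77, 84, 88, 93, 99, 102, 103, 106, 110, 117, 138, 244, 253, 253, 253, 252, 252, 252, 252, 253, 253, 254, 253, 253, 253, 253, 253, 253, 252, 209, 108, 91, 86, 83, 74, 68, 56, 45, 36, 34, 34, 34, 34, 34, 37, 49, 51, 52, 50, 50, 51]
24 180 258 [33, 35, 35, 35, 36, 35, 33, 53, 65, 76, 85, 89, 95, 103, 107, 114, 118, 119, 129, 151, 240, 255, 255, 255, 255, 255, 255, 255, 255, 255, 255, 255, 255, 255, 255, 254, 173, 115, 102, 96, 80, 39, 31, 32, 32, 34, 36, 38, 64, 117, 128, 134, 135, 135]
24 240 258 [31, 32, 32, 32, 32, 34, 55, 66, 74, 77, 82, 89, 97, 101, 105, 106, 112, 124, 164, 254, 254, 254, 254, 254, 254, 254, 254, 254, 254, 254, 254, 254, 254, 254, 230, 115, 101, 96, 86, 57, 33, 31, 32, 33, 32, 32, 41, 86, 87, 86, 86, 86, 86, 87]
1 255 238 [42, 15, 24, 26, 27, 27, 30, 48, 58, 64, 67, 75, 82, 86, 89, 92, 104, 137, 250, 249, 250, 250, 249, 249, 250, 251, 251, 250, 250, 250, 250, 231, 98, 83, 79, 69, 43, 26, 25, 26, 25, 26, 26, 26, 26, 32, 72, 72]
2 245 172 [47, 48, 48, 47, 35, 32, 52, 65, 65, 70, 65, 74, 77, 82, 87, 93, 102, 106, 108, 117, 136, 233, 254, 254, 254, 249, 249, 249, 248, 248, 249, 249, 249, 249, 249, 249, 249, 250, 248, 243, 121, 107, 98, 96, 90, 82, 69, 59, 46, 46, 45, 46, 47, 46, 45, 45, 45, 41]
```

View pics/w24c.png

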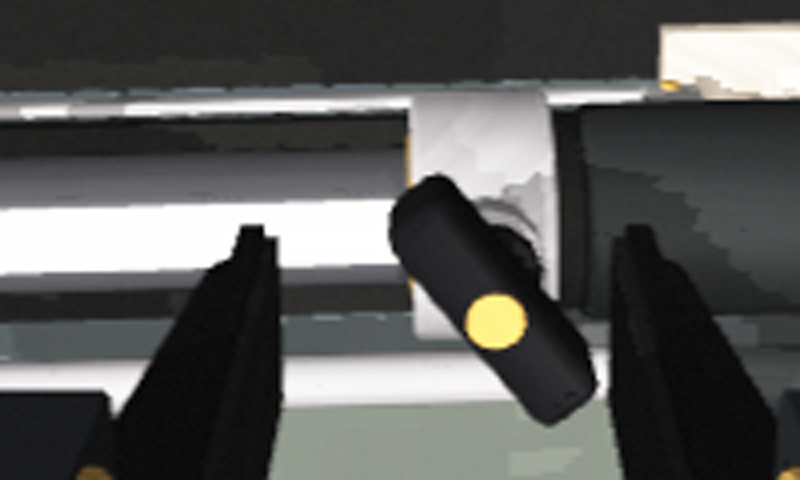

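```bash
cat > fit2.py <<'E'
from h import *
import pickle
from scipy.optimize import least_squares
O={23:(255,193.8,204.6,223.5,231.5),24:(240,263.5,276.2,292.3,297.0),1:(255,244.5,255.4,269.4,274.0),2:(245,177.6,192.6,211.5,219.5)}
dots={23:(335.44,227.13),24:(210+496/4-.37,225+321/4-.37),2:(312.3,136)}
def rowat(ci,x,z,c):
    y=-20.;f=lambda y:proj(ci,[x,y,z])
    for _ in range(8): u=f(y)[0];y-=(u-c)/(f(y+1)[0]-u)
    return f(y)[1]
def res(p,k):
    ci=pickle.load(open(f"w{k}.pkl","rb"));c,t0,f0,f1,t1=O[k];x0,z0,a=p
    n=np.array([np.sin(a),np.cos(a)]);t=np.array([n[1],-n[0]]);r=[]
    T=ci["camera_from_world"];o=-T[:3,:3].T@T[:3,3]
    d=np.array([o[0]-x0,o[2]-z0]);th=np.arctan2(d[1],d[0]);b=np.arccos(12/np.hypot(*d))
    for s,e in((1,t0),(-1,t1)): r.append(rowat(ci,x0+12*np.cos(th+s*b),z0+12*np.sin(th+s*b),c)-e)
    for s,e in((-1,f0),(1,f1)):
        q=np.array([x0,z0])+10.5*n+s*5.8*t; r.append(rowat(ci,q[0],q[1],c)-e)
    return np.array(r)
for k in O:
    s=least_squares(lambda p:np.r_[res(p,k),(p[1]-85)/2*.5],[579,85,0]);print(k,np.round(s.x,3),np.round(s.fun,2))
    if k in(23,24):
        ci=pickle.load(open(f"w{k}.pkl","rb"))
        for rr in(48.,50.):
            p=onz(ci,dots[k],s.x[1]+rr);print("  dot",np.round(p,1),"lean",np.arctan2(p[0]-s.x[0],rr))
E
python3 fit2.py
```

```text
23 [ 5.80953e+02  8.40650e+01 -1.35000e-01] [-0.3   0.3  -0.15  0.16 -0.23]
  dot [578.4  42.  132.1] lean -0.05308342976340665
  dot [577.9  41.9 134.1] lean -0.06122092655871287
24 [ 5.8102e+02  8.4178e+01 -1.0600e-01] [-0.33  0.28 -0.14  0.2  -0.21]
  dot [579.1  42.2 132.2] lean -0.03995887345014322
  dot [578.1  42.1 134.2] lean -0.057350887199639884
1 [ 5.81047e+02  8.42840e+01 -1.05000e-01] [-0.34  0.26 -0.24  0.32 -0.18]
2 [ 5.78717e+02  8.86230e+01 -3.00000e-03] [ 1.44 -1.53 -0.1   0.13  0.91]
```

Request:
move_arm:
  deltas:
    - [[0.4, -6, 28, 6, 0], [0.4, -6, 30, 8, 0], [0.4, 0, 22, 6, 0], [0.4, 0, 0, 0, 0], [0.4, 0, 0, 0, 0]]

```text
t: 23.33
ee_pos: [641.9, 16.3, 349.6]
tool_rot: [-0.01, 0.715, 0.699, 0.009]
force: [-0.5, 0.2, -0.3]
grip_width: 38.0
```

```bash
python3 - <<'E'
from h import *
import pickle
s,M=st(); ci=imaging.camera_info("wrist"); im=imaging.get_image("wrist")
cv2.imwrite("pics/w25.png",im); pickle.dump(ci,open("w25.pkl","wb"))
for y in(-30,42): print(proj(ci,[580,y,96]))
E
```

```text
t 23.33 ee [641.9  16.3 349.6] grasp [641.7  20.7 178.7] tipz 159.7 yaw 88.8 zax [-0.001  0.026 -1.   ] F [-0.5  0.2 -0.3] T [ 0.019  0.017 -0.033] gw 38.0 j6 -92.8
[226.99286505 159.44098212]
[352.89503465 156.531525  ]
```

View pics/w25.png

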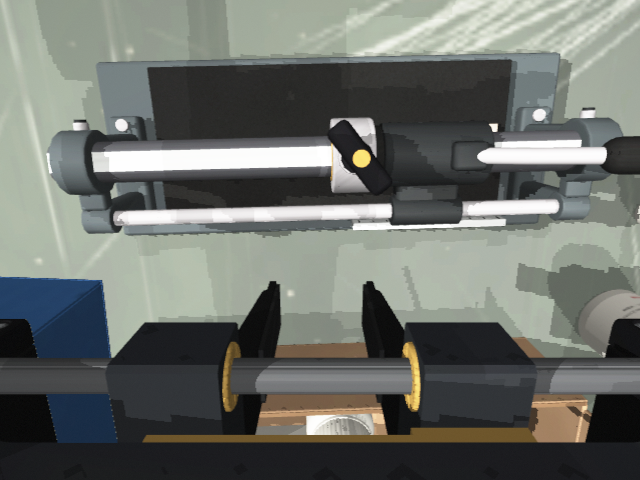

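```bash
python3 - <<'E'
import cv2,numpy as np
im=cv2.cvtColor(cv2.imread("pics/w25.png"),cv2.COLOR_BGR2GRAY).astype(float)
for c in(200,250,300):print(c,125,im[125:200,c-2:c+3].mean(1).astype(int).tolist())
a=cv2.imread("pics/w25.png");m=cv2.inRange(cv2.cvtColor(a,cv2.COLOR_BGR2HSV),(18,120,120),(32,255,255))
M=np.zeros_like(m);M[140:180,345:378]=m[140:180,345:378];ys,xs=np.nonzero(M);print(xs.mean(),ys.mean(),len(xs))
cv2.imwrite("pics/w25c.png",cv2.resize(a[100:220,220:420],None,fx=4,fy=4,interpolation=cv2.INTER_CUBIC))
E
```

```text
200 125 [41, 42, 42, 42, 42, 41, 41, 41, 41, 41, 42, 43, 43, 44, 66, 83, 85, 91, 98, 101, 104, 105, 112, 125, 202, 252, 252, 252, 252, 252, 252, 252, 252, 252, 252, 253, 253, 252, 252, 252, 252, 252, 252, 251, 191, 105, 94, 86, 83, 80, 75, 70, 60, 54, 45, 32, 31, 35, 34, 34, 35, 35, 35, 34, 35, 35, 46, 49, 49, 47, 49, 51, 50, 50, 49]
250 125 [41, 42, 42, 41, 41, 42, 42, 42, 43, 42, 43, 42, 46, 76, 84, 88, 94, 98, 102, 104, 106, 114, 132, 233, 252, 252, 252, 252, 252, 252, 252, 252, 253, 253, 253, 253, 253, 252, 252, 253, 253, 252, 251, 128, 104, 92, 86, 83, 80, 74, 68, 57, 53, 44, 35, 34, 33, 34, 34, 34, 34, 34, 35, 34, 34, 34, 34, 33, 33, 34, 34, 35, 34, 34, 34]
300 125 [42, 41, 41, 42, 42, 41, 42, 41, 41, 42, 42, 48, 78, 86, 89, 97, 102, 103, 105, 110, 117, 143, 250, 253, 253, 253, 252, 252, 252, 252, 253, 253, 253, 253, 253, 253, 253, 253, 253, 253, 253, 239, 113, 100, 88, 84, 82, 77, 71, 65, 56, 50, 38, 35, 35, 35, 35, 35, 36, 36, 36, 36, 35, 35, 35, 35, 34, 36, 35, 35, 35, 37, 39, 50, 51]
361.0858208955224 158.044776119403 268
```

View pics/w25c.png

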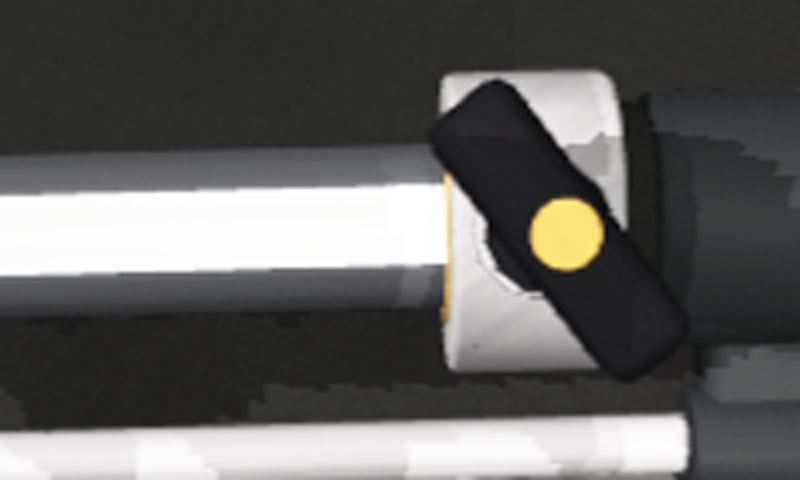

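```bash
cat >> fit2.py <<'E'
print("---25")
ci=pickle.load(open("w25.pkl","rb"))
R_=[]
for o in((250,137.4,147.6,167.65,178.3),(300,136.35,146.3,166.4,176.75),(200,138.9,149.1,169.25,179.9)):
    O[25]=o
    s=least_squares(lambda p:np.r_[res(p,25),(p[1]-85)/2*.5],[579,85,0]);print(np.round(s.x,3),np.round(s.fun,2));R_.append(s.x)
xs=np.polyfit([onz(ci,(o,158),96)[1] for o in(250,300,200)],[r[0] for r in R_],1);print(xs)
p=onz(ci,(361.09,158.04),85+49.5);ax=np.polyval(xs,p[1]);print(p,ax,"lean",np.arctan2(p[0]-ax,49.5))
E
python3 fit2.py | sed -n '/---25/,$p'
```

```text
---25
[ 5.80479e+02  8.44170e+01 -1.03000e-01] [-0.05  0.06 -0.31  0.31 -0.15]
[ 5.80424e+02  8.40530e+01 -1.02000e-01] [-0.22  0.23 -0.25  0.25 -0.24]
[ 5.80707e+02  8.44650e+01 -1.04000e-01] [-0.04  0.05 -0.29  0.29 -0.13]
[-4.98457912e-03  5.80452959e+02]
[577.56186813  41.94871508 134.5       ] 580.2438620535622 lean -0.054128769016969384
```

```bash
python3 - <<'E'
from h import *
st()
print(robot.sign_off())
E
```

```text
t 23.38 ee [641.5  16.4 349.6] grasp [641.3  20.7 178.6] tipz 159.6 yaw 88.8 zax [-0.001  0.026 -1.   ] F [-0.4 -0.4 -0.9] T [ 0.019 -0.013  0.026] gw 38.4 j6 -92.8
the job is handed in; nothing more can be done
None
```

I swung the collar upright, slid it against the carriage's bumper, tightened the knob and let go. I handed the job in at about 23 s of the 64 s allowed. No verdict was reported, so the figures below are my own last checks.

- **Squareness:** the screw leans -0.054 rad and the flat about -0.10 rad, so the difference is about 0.05 rad against a limit of 0.12. My estimates of the flat disagreed: about -0.06 from the first pair of pictures, and -0.10 to -0.15 from later ones. I went by the last, near-overhead view. Gripping the knob across the rail held the collar in line with the gripper's tilt, so I could not square it any closer.
- **Collar against the bumper:** the push force rose to about 4–5 N as the collar came up to the bumper, and the collar then stopped moving. The pictures show no visible gap. The collar's face measures at 54.0 mm along the rail, against 53.8 mm measured for the bumper. The highest push along the rail was about 5 N, well below the 14 N that moves the carriage, but I did not re-measure the carriage afterwards.
- **Tightness:** I turned the knob about 3.35 rad in all, some 0.55–0.6 rad past contact with the flat. That puts the torque at roughly 0.14–0.20 N m, but the reading was noisy. The lower end is short of the 0.18 N m asked for. I estimate 43–60 N on the flat.
- **Extra steps:** my first push with the closed fingers jammed on the knob at about 20 N, so I backed off and pushed along the arc instead. The first grip took the round hub under the bar, so I took hold again higher up.
- **Loose things:** I never moved the gripper near the tiles, nippers or bottle, and the pictures showed no sign of disturbance. I did not measure their positions again. The gripper was clear of everything at hand-in.

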